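# Clear the inspection tray from under the microscope

### The arm

A 7-joint arm with a two-finger parallel gripper is mounted at the origin on the work surface. World frame = base frame: x ahead of the robot, y to its left, z up, the work surface at z = 0. Lengths are in m, angles in rad, forces in N, time in s.
With the tool pointing down it reaches from about 0.4 to 0.85 m from the base axis. Payload 10.4 kg.
Tool frame: the origin (TCP) lies at the very end of the fingers, on their centre line; the grasp point (between the pads) lies 19 mm behind it; x points along the fingers, y is the direction in which the jaws open and shut, and the axes are right-handed (so a half turn about x gives the same grasp; the last joint's range is limited). The gripper opens to 85 mm and grips with 20 to 120 N. Pads are 22 mm wide; open, the fingers measure 114 mm over their backs; the gripper's body (76 mm by 85 mm) begins 54 mm behind the grasp point. The pads swing forward as they close: fully open they stand 13 mm farther back than shut.
Start: joints at [1.196, 0.332, -0.065, 1.46, 0.022, 1.35, -0.088], TCP at [0.215, -0.587, 0.231] pointing down, gripper open.
Joint ranges: [-2.6, 2.6], [-0.5, 2.12], [-1.47, 1.34], [0.16, 2.42], [-1.27, 4.41], [0.06, 2.06], [-2.6, 2.6]. Speed limits (rad/s): [2.22, 2.22, 2.79, 2.79, 3.14, 3.14, 3.14].

### API

Orientations are given as a unit quaternion [x, y, z, w].
In Python, from workcell import monitor, camera, ticket, regions_of gives the robot as it stands.
- The arm moves only by the tool step_arm, never from a script. Its argument "increments" is a list of rows, each a list of 5 numbers: the finger opening in m, from 0 to 0.0854, then the shift along the world's x, y, z in m, then the turn about the world's z in rad. A call has 1 to 12 rows; each row shifts and turns the commanded pose from where the row before left it; what a row does not reach is not made up. A row lasts 1/12 s, in which the tool goes at most 41.7 mm and 7.16 degrees, less where a joint would pass 70% of its speed; a pose out of reach is approached as far as the arm can. A call with a gripper value outside its range is refused whole. The fingers move at their own pace and stop on an object; "force" is the grip in N (left out, the last holds). Time passes only in rows, so rows that do not move let the fingers close. It gives the time, the measured TCP pose, the force and the opening at its end, in the units of the state.
- monitor.get_obs(): the state, without advancing time (a new reading comes with each control period).
- camera(name): name is "scene" or "top" or "wrist"; returns a dict with "color" (420x560x3 uint8, red, green, blue), "range_z" (420x560 float32, m along the optical axis (not along the pixel's ray), 0 where there is no reading), "fx", "fy", "cx", "cy" (pixels), "k1" (the pictures are not rectified: a ray, as slopes to the right and down, at radius r is drawn at 1 + k1 r^2 times it, then the intrinsics apply), "cam_to_world" (4x4, takes a point from camera to world coordinates). Camera axes: x right, y up, looking along -z (the intrinsics and any distortion apply to the point x, -y, -z); pixel columns grow to the right and rows downward; lengths in m; the calibration is good to about 2 mm. A picture is of the moment at which its call begins.
- ticket.hand_in(): hands the job in, once; it reports no verdict.
Trained networks look in a picture, given as the dict that the camera call returned (one of the last four; its "shot" number tells which), for a name from the list of things; names that differ only in an ending like _2 or _b are one class to them, and where a whole thing is asked for, a point or a joint stands for the part that bears it (a point fixed in the world has none). Each returns a list of dicts, best first, with "p" (0 to 1); they miss things now and then, are a little off and sometimes report something else, mostly with a low value. They report only what shows in the picture. A call takes as long as a camera call. They do not tell look-alikes from the thing itself.
- regions_of(picture, query): "region" (420x560 bool, what is visible of it) and "centre" ([row, column] in pixels, amid what is visible of it).
The state is a dict: "clock": time; "joint_pos": joint angles; "joint_velocities": joint speeds; "tau": joint torques, N m; "position": TCP position; "ee_rot": TCP orientation; "ft_force": force on the tool from outside, world axes, zero at the start; "torque": the same for the moment, N m; "grip_width": opening from 0.0 (shut) to 1.0 (fully open).
Only numpy, scipy, OpenCV 4.12 (cv2) and the standard library are available. Lean on these libraries where they do the work, as an engineer would, in place of code of your own. Each camera call takes 0.05 s, during which the arm holds its last target. There are 200 camera calls.

### The job

The headset stands in the way of the microscope's tray: first hang it up, arch over the bar of the hanger. Then slide the tray out by its handle, always flat on the bench and with its cases still lying in it, until every case is clear of the overhang; stand every case on its narrow end in the filing rack, and slide the empty tray back under the microscope until it is fully home. Leave the mug and the meter where they are.

Things in the scene. Friction and masses are not known exactly. Their poses are not given: they have to be found in the camera images.
- scope: Stereo microscope standing on a bridge, fixed to the bench. Origin: bench height, centre of the bridge. The bridge is a straight tunnel along its y axis, 154 mm wide inside; its 12 mm steel roof, the overhang, spans x -97 to +97 and y -100 to +100 mm, underside 46 mm above the bench. Open mouth at -y; a stop closes the far end, its face at y = +129 mm.
- mouth (a point): Middle of the roof's lower edge at the tunnel's mouth, at microscope (0, -100, 46) mm. Flared guides 46 mm high widen the way in, from y = -128 to -100 mm.
- head (a point): Lower end of the microscope head, above the bridge's centre. The head reaches from 190 to 405 mm height, 40 mm around its axis, its eyepieces up to 120 mm towards +x; an arm at 285 mm height carries it from a column (radius 16 mm, 360 mm tall) behind the stop at y = +200 mm, on a foot x -80 to +80, y 145 to 275 mm.
- tray: Loose flat aluminium tray, 140 mm (its x) by 240 mm (its y), about 0.5 kg, sliding on the bench, handle at its -y end. Origin: centre of its underside. Fully home, its origin and axes coincide with scope's, with 9 mm left to the stop and 7 mm of play to each side; up to 12 mm short is still home. Its cases are clear of the overhang when the two origins are over 190 mm apart.
- tray_floor (a point): Middle of the tray's floor, 4 mm above the bench. The rim is 4 mm wide, top 12 mm above the bench. Three places at tray y = -70, 0 and +70 mm, each for one case lying along the tray's x; low ribs, tops 10 mm above the bench, only 20 mm long at the middle (x = -10 to +10 mm), stand 23 to 27 mm to each side of each place's middle line.
- tray_handle (a point): Grip point on the tray's handle: an upright black plate, 30 mm along the tray's x, 14 mm thick along the tray's y, top 56 mm above the bench; this point is at tray (0, -155, 38) mm, 28 mm free between the plate and the tray's end.
- rack: Fixed dark steel filing rack, 170 mm (x) by 110 mm (y). Origin: centre of its underside. Five upright walls 6 mm thick across x, tops 51 mm above the bench, at x = -80, -40, 0, 40, 80 mm, make four slots 34 mm wide, open above and at both y ends; floor 6 mm high. A case standing in a slot has its 22 mm thickness along the rack's x and its origin 61 mm above the bench.
- slot_0 (a point): Middle of the floor of the rack's slot at x = -60 mm (nearest the robot).
- slot_1 (a point): Middle of the floor of the slot at x = -20 mm.
- slot_2 (a point): Middle of the floor of the slot at x = +20 mm.
- slot_3 (a point): Middle of the floor of the slot at x = +60 mm (farthest from the robot).
- hanger: Fixed hanger: a round steel bar of radius 8 mm along its x axis, axis 210 mm above the bench, from x = -50 mm (free end, towards the robot, tip turned up to 232 mm) to a post at x = +115 mm. Origin: bench height, under the usual hanging point. Base plate x 70 to 160 mm, y -60 to +60 mm.
- bar (a point): Top of the hanger's bar above the hanger's origin, 218 mm above the bench: the hanging point.
- headset: Loose rigid black headset, about 0.22 kg, standing on its two cups, arch up, 164 mm wide along its y. Origin: bench height midway between the cups; z up. Cups 58 mm along x, 62 mm tall, 98 mm free between them. Underside of the arch's middle 127 mm above the origin, sloping down to both sides. Hung, with its y across the bar, its origin is about 91 mm above the bench.
- headset_pad (a point): Centre of the pad on top of the arch, by which it is gripped: 26 mm along the headset's x, 44 mm along its y, from 132 to 162 mm above its origin.
- case_a: Flat grey instrument case, 110 mm (its x) by 40 mm (its y) by 22 mm (its z), 0.13 kg, the cases all alike; two or three are present, each lying in one of the tray's places. Origin: centre of its large underside; it may stand on either narrow end.
- case_b: Flat grey instrument case, 110 mm (its x) by 40 mm (its y) by 22 mm (its z), 0.13 kg, the cases all alike; two or three are present, each lying in one of the tray's places. Origin: centre of its large underside; it may stand on either narrow end.
- case_c: Flat grey instrument case, 110 mm (its x) by 40 mm (its y) by 22 mm (its z), 0.13 kg, the cases all alike; two or three are present, each lying in one of the tray's places. Origin: centre of its large underside; it may stand on either narrow end.
- mug: White mug, 76 mm across, 90 mm high, a bystander. Origin: centre of its underside.
- meter: Black hand-held meter, 150 by 75 by 34 mm, lying flat, a bystander. Origin: centre of its underside.
Not all that is in view belongs to the job. What is shaped like the headset but red or yellow is not meant.

How it is judged:
By the outcome, as a careful person would: the job done as asked, in the order asked, and still so for the second after the job is handed in, with the robot touching nothing.
Of case_a, case_b, case_c only 2 to 3 are there at a start; the rules pass over those that are not, and their reading is None.
At some moment in a run one of tray may be knocked a few centimetres aside while the robot is not near it.
Once in a run the grip may slacken for a moment while it holds something.
It also fails if it takes over 210 s, if anything falls off the work surface, if the arm or the gripper's body presses on something with over 40 N, if the wrist force passes 120 N, or if a joint passes its speed limit or range.

## Working session

There is one attempt and no reset: what is moved stays moved. The work goes in short steps, Python scripts to look and compute and a tool call to move; the robot and the scene stay as the last step left them, time stands still between calls to the robot, and variables do not carry over. Pictures are saved under pics/ and viewed, about 12 in all and at most 16, crops included, and the job is handed in when it is done.

Besides the shell and the picture viewer there is one more tool, called in YAML: its name, and indented under it one key for each argument. step_arm: Moves the arm, as the interface text tells. Its arguments: {"type":"object","properties":{"increments":{"type":"array"},"force":{"type":"number"}},"required":["increments"]}

```bash
mkdir -p pics; ls; cat > h.py <<'E'
import numpy as np, cv2, pickle
from workcell import monitor, camera, ticket, regions_of
def cloud(p):
    h,w=p["range_z"].shape
    c,r=np.meshgrid(np.arange(w),np.arange(h))
    K=np.array([[p["fx"],0,p["cx"]],[0,p["fy"],p["cy"]],[0,0,1.]])
    pts=np.stack([c,r],-1).reshape(-1,1,2).astype(float)
    u=cv2.undistortPoints(pts,K,np.array([p["k1"],0,0,0.])).reshape(h,w,2)
    z=p["range_z"].astype(float)
    P=np.stack([u[...,0]*z,-u[...,1]*z,-z,np.ones_like(z)],-1)
    W=P@np.array(p["cam_to_world"]).T
    W=W[...,:3]; W[z<=0]=np.nan
    return W
def save(p,n): cv2.imwrite("pics/"+n,cv2.cvtColor(p["color"],cv2.COLOR_RGB2BGR))
E
python3 - <<'E'
from h import *
o=monitor.get_obs(); print(o)
a=camera("scene");b=camera("top")
im=np.hstack([a["color"],b["color"]])
save(a,"scene0.png");save(b,"top0.png")
for n,p in(("scene",a),("top",b)):
    W=cloud(p); print(n,p["fx"],p["k1"],np.round(p["cam_to_world"],3).tolist())
    for q in ["scope","tray","tray_handle","rack","hanger","headset","headset_pad","case_a","mug","meter"]:
        for d in regions_of(p,q)[:4]:
            m=d["region"];P=W[m];P=P[~np.isnan(P[:,0])]
            print(q,round(d["p"],2),np.round(d["centre"]),m.sum(),np.round(np.nanmedian(P,0),3) if len(P) else None, np.round(np.percentile(P,[2,98],axis=0),3).tolist() if len(P) else None)
E
```

```text
pics
{'clock': 0.0, 'joint_pos': array([ 1.19635048,  0.33289316, -0.06471804,  1.46097278,  0.02159202,
        1.34991771, -0.08849666]), 'joint_velocities': array([ 0.00072902, -0.00131394,  0.0023656 , -0.00112171, -0.00047631,
        0.00120589, -0.00044796]), 'tau': array([-9.72427370e-04, -6.25444579e+01,  4.85888659e-02, -3.91603732e+01,
        1.61546742e-02,  1.00421111e-02, -1.69531514e-06]), 'position': array([ 0.21526367, -0.58633604,  0.23048767]), 'ee_rot': array([-0.69607777, -0.12428633,  0.69630264, -0.12325291]), 'ft_force': array([ 0.21282207,  0.33710981, -0.14494461]), 'torque': array([-0.01072575,  0.04597984, -0.00417648]), 'grip_width': 1.0007172499558588}
scene 491.77220323915174 0.014246850026649792 [[0.71, -0.378, 0.594, 1.444], [0.704, 0.36, -0.612, -0.879], [0.018, 0.853, 0.522, 0.935], [0.0, 0.0, 0.0, 1.0]]
scope 0.7 [179. 368.] 5883 [0.618 0.374 0.058] [[0.503, 0.259, 0.004], [0.701, 0.629, 0.396]]
tray_handle 0.67 [219. 330.] 359 [0.597 0.241 0.008] [[0.521, 0.197, -0.001], [0.658, 0.279, 0.055]]
tray_handle 0.5 [292. 177.] 2408 [ 0.572 -0.355  0.03
[... 2531 characters left out ...]
 0.168, 0.164]]
headset 0.61 [298. 255.] 684 [0.326 0.09  0.1  ] [[0.301, 0.02, -0.001], [0.355, 0.178, 0.164]]
headset_pad 0.73 [140. 249.] 739 [0.804 0.099 0.066] [[0.747, 0.051, -0.003], [0.891, 0.169, 0.164]]
headset_pad 0.68 [298. 253.] 689 [0.326 0.093 0.099] [[0.299, 0.019, -0.002], [0.353, 0.18, 0.164]]
headset_pad 0.62 [224. 266.] 805 [0.536 0.045 0.07 ] [[0.48, -0.038, -0.004], [0.596, 0.114, 0.164]]
mug 0.88 [287. 187.] 665 [0.355 0.304 0.019] [[0.322, 0.237, -0.003], [0.389, 0.334, 0.093]]
meter 0.8 [276. 313.] 1112 [ 0.393 -0.088  0.034] [[0.324, -0.136, 0.027], [0.461, -0.043, 0.041]]
meter 0.73 [224. 269.] 789 [0.534 0.043 0.077] [[0.479, -0.038, -0.003], [0.597, 0.11, 0.164]]
```

View pics/scene0.png

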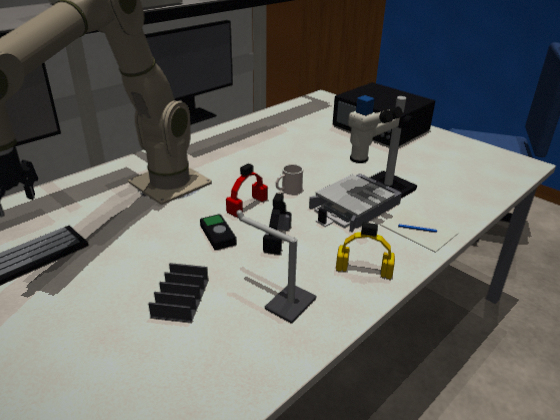

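View pics/top0.png

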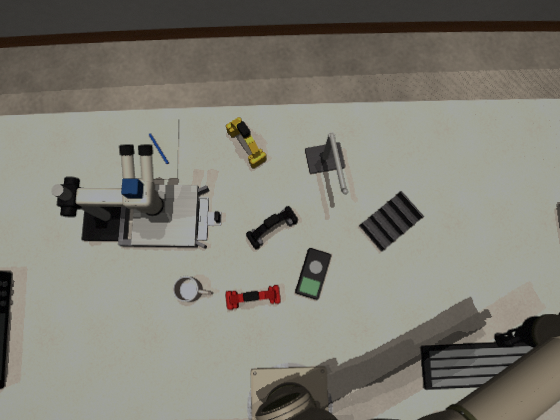

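Candidates for the headset: black at top (271,222), red at (255,297) and yellow at (245,142). Black is the one meant. Next I measure the poses and take a close crop.

```bash
python3 - <<'E'
from h import *
a=camera("scene");b=camera("top")
Wa,Wb=cloud(a),cloud(b)
def sel(x0,x1,y0,y1,z0,z1,src):
    P=np.concatenate([w.reshape(-1,3) for w in src]); P=P[~np.isnan(P[:,0])]
    return P[(P[:,0]>x0)&(P[:,0]<x1)&(P[:,1]>y0)&(P[:,1]<y1)&(P[:,2]>z0)&(P[:,2]<z1)]
def rep(n,P):
    r=cv2.minAreaRect((P[:,:2]*1000).astype(np.float32)); c=P.mean(0)
    u,s,v=np.linalg.svd(P[:,:2]-c[:2],full_matrices=False)
    print(n,len(P),"mean",c.round(4),"rect",np.round(r[0],1),np.round(r[1],1),round(r[2],1),"pca ang",round(np.degrees(np.arctan2(v[0,1],v[0,0])),1), "z",np.percentile(P[:,2],[5,50,95]).round(4))
for nm,src in (("S",[Wa]),("T",[Wb])):
    rep(nm+" pad",sel(.46,.62,-.06,.13,.15,.175,src))
    rep(nm+" headset",sel(.46,.62,-.06,.13,.02,.175,src))
    rep(nm+" bar",sel(.57,.85,-.25,-.06,.195,.222,src))
    rep(nm+" rack",sel(.45,.67,-.46,-.23,.043,.056,src))
    rep(nm+" roof",sel(.46,.74,.22,.55,.054,.064,src))
    rep(nm+" handle",sel(.54,.62,.17,.26,.045,.060,src))
    rep(nm+" handle+",sel(.54,.62,.17,.26,.02,.060,src))
    rep(nm+" rim",sel(.48,.68,.17,.29,.008,.015,src))
    rep(nm+" base",sel(.7,.85,-.25,-.06,.006,.02,src))
c=a["color"][150:300,180:420]; d=b["color"][110:310,170:440]
c=cv2.resize(c,None,fx=2.5,fy=2.5); d=cv2.resize(d,(540,400))
cv2.imwrite("pics/c1.png",c[...,::-1]);cv2.imwrite("pics/c2.png",d[...,::-1])
print(monitor.get_obs()["clock"])
E
```

```text
S pad 86 mean [0.5522 0.0294 0.1584] rect [548.7  32.5] [25.6 50.5] 33.5 pca ang -63.7 z [0.1514 0.1592 0.1631]
S headset 785 mean [0.5612 0.0179 0.0797] rect [552.7  34. ] [ 55.6 167.2] 28.7 pca ang -62.5 z [0.0241 0.0602 0.1596]
S bar 421 mean [ 0.7104 -0.1622  0.2124] rect [ 698.5 -160.1] [186.7  21.8] 8.0 pca ang 8.7 z [0.2024 0.2138 0.2186]
S rack 688 mean [ 0.5616 -0.3511  0.0483] rect [ 557.1 -347.4] [111.4 172.2] 37.2 pca ang 126.6 z [0.0435 0.0486 0.0525]
S roof 1433 mean [0.6    0.3635 0.0568] rect [596.  367.5] [207.  196.7] 87.2 pca ang -86.8 z [0.0544 0.0566 0.0598]
S handle 33 mean [0.5885 0.2046 0.0523] rect [589.3 207.3] [17.3 34.8] 83.0 pca ang -9.8 z [0.0469 0.0531 0.0559]
S handle+ 92 mean [0.5893 0.2034 0.0396] rect [588.8 206.1] [19.6 35.5] 82.6 pca ang 1.2 z [0.0222 0.0405 0.0551]
S rim 133 mean [0.5839 0.2559 0.0111] rect [585.1 242.3] [188.6  89. ] 0.7 pca ang -4.1 z [0.0084 0.0108 0.0146]
S base 952 mean [ 0.7868 -0.1552  0.0111] rect [ 781.3 -148.9] [ 93.3 124.3] 9.9 pca ang -93.6 z [0.0076 0.0111 0.0144]
T pad 136 mean [0.5397 0.0348 0.1598] rect [540.6  35
[... 305 characters left out ...]
 427 mean [ 0.5512 -0.3466  0.0489] rect [ 551.2 -345.4] [109.9 167.4] 36.9 pca ang 127.6 z [0.0437 0.0491 0.054 ]
T roof 2537 mean [0.5756 0.358  0.0578] rect [588.2 370.7] [201.  193.6] 87.9 pca ang 134.4 z [0.0545 0.0576 0.0618]
T handle 37 mean [0.5785 0.2079 0.0543] rect [580.7 208.6] [13.4 30.4] 89.9 pca ang 178.3 z [0.0507 0.0543 0.0579]
T handle+ 54 mean [0.5769 0.2071 0.0486] rect [580.3 208. ] [14.6 30.9] 87.3 pca ang 174.9 z [0.0285 0.0526 0.0576]
T rim 147 mean [0.5841 0.2482 0.0109] rect [569.7 242.9] [195.  93.] 16.5 pca ang -177.2 z [0.0082 0.0105 0.0143]
T base 664 mean [ 0.7696 -0.1383  0.0111] rect [ 775.8 -159.7] [129.5 177.6] 0.8 pca ang -88.6 z [0.0067 0.0109 0.0164]
1.2
```

View pics/c1.png

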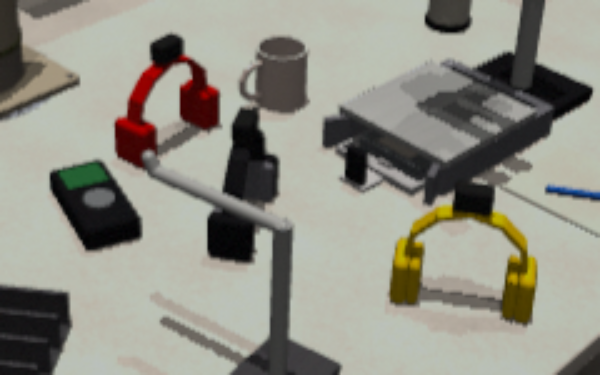

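The black headset shows at crop (240,190), standing before the tray handle at crop (355,165). The red and yellow ones stay. Next is the jaw direction.

```bash
cat >> h.py <<'E'
from scipy.spatial.transform import Rotation as R
def st():
    o=monitor.get_obs(); M=R.from_quat(o["ee_rot"]).as_matrix()
    print("t",round(o["clock"],2),"tcp",o["position"].round(4),"x",M[:,0].round(3),"jawyaw",round(np.degrees(np.arctan2(M[1,1],M[0,1])),1),"F",o["ft_force"].round(1),"g",round(o["grip_width"]*85.4,1),"j7",o["joint_pos"].round(2)); return o,M
def sel(x0,x1,y0,y1,z0,z1,W):
    P=W.reshape(-1,3); P=P[~np.isnan(P[:,0])]
    return P[(P[:,0]>x0)&(P[:,0]<x1)&(P[:,1]>y0)&(P[:,1]<y1)&(P[:,2]>z0)&(P[:,2]<z1)]
def rep(n,P):
    if len(P)<5: print(n,len(P)); return
    r=cv2.minAreaRect((P[:,:2]*1000).astype(np.float32)); c=P.mean(0)
    u,s,v=np.linalg.svd(P[:,:2]-c[:2],full_matrices=False)
    print(n,len(P),"mean",c.round(4),"rect",np.round(r[0],1),np.round(r[1],1),round(r[2],1),"pca",round(np.degrees(np.arctan2(v[0,1],v[0,0])),1),"z",np.percentile(P[:,2],[5,50,95]).round(4))
E
python3 -c "from h import *; st()"
```

```text
t 1.2 tcp [ 0.2154 -0.5867  0.2313] x [ 0. -0. -1.] jawyaw -69.8 F [-0.1 -0.5 -0.8] g 85.8 j7 [ 1.2   0.33 -0.06  1.46  0.02  1.35 -0.09]
```

step_arm:
  increments:
    - [0.08,0.017,0.032,0.015,0]
    - [0.08,0.018,0.035,0.01,0]
    - [0.08,0.018,0.035,0.01,0]
    - [0.08,0.018,0.035,0.01,0]
    - [0.08,0.018,0.035,0.01,0]
    - [0.08,0.018,0.035,0.01,0]
    - [0.08,0.018,0.035,0.01,0]
    - [0.08,0.018,0.035,0.01,0]
    - [0.08,0.018,0.035,0.01,0]
    - [0.08,0.018,0.035,0.005,0]
    - [0.08,0.018,0.035,0,0]
    - [0.08,0.018,0.035,0,0]

```text
clock: 2.2
position: [0.431, -0.1679, 0.3321]
ee_rot: [0.697, 0.123, -0.696, 0.124]
ft_force: [0.6, -0.6, 0.1]
grip_width: 0.938
```

step_arm:
  increments:
    - [0.08,0.012,0.022,0,0.12]
    - [0.08,0.012,0.022,0,0.12]
    - [0.08,0.012,0.022,0,0.12]
    - [0.08,0.012,0.022,0,0.12]
    - [0.08,0.012,0.022,0,0.12]
    - [0.08,0.012,0.022,0,0.12]
    - [0.08,0.012,0.022,0,0.12]
    - [0.08,0.012,0.022,0,0.12]
    - [0.08,0.012,0.022,0,0.12]
    - [0.08,0.001,0.005,0,0.12]
    - [0.08,0,0,0,0.12]
    - [0.08,0,0,0,0.12]

```text
clock: 3.2
position: [0.5395, 0.0342, 0.3313]
ee_rot: [0.44, 0.554, -0.44, 0.554]
ft_force: [0.3, -0.7, 0.1]
grip_width: 0.935
```

step_arm:
  increments:
    - [0.08,0,0,0,0.12]
    - [0.08,0,0,0,0.12]
    - [0.08,0,0,0,0.077]
    - [0.08,0,0,0,0]

```text
clock: 3.53
position: [0.5394, 0.0332, 0.3313]
ee_rot: [0.348, 0.616, -0.348, 0.616]
ft_force: [0.6, 0.1, 0.6]
grip_width: 0.937
```

```bash
python3 - <<'E'
from h import *
st(); p=camera("wrist"); save(p,"w1.png"); W=cloud(p)
print(np.round(p["cam_to_world"],3).tolist(),p["fx"])
rep("pad",sel(.46,.62,-.06,.13,.153,.175,W)); rep("hs",sel(.46,.62,-.06,.13,.02,.175,W))
rep("handle",sel(.54,.62,.17,.26,.045,.060,W)); rep("roof",sel(.46,.74,.22,.55,.054,.064,W))
E
```

```text
t 3.53 tcp [0.5394 0.0332 0.3313] x [ 0.  0. -1.] jawyaw 31.0 F [0.6 0.1 0.6] g 80.1 j7 [ 0.53  0.18 -0.77  1.49  0.13  1.53  0.3 ]
[[0.857, -0.489, -0.163, 0.497], [0.516, 0.813, 0.27, 0.102], [-0.0, -0.315, 0.949, 0.474], [0.0, 0.0, 0.0, 1.0]] 333.87907944845495
pad 1163 mean [0.5429 0.0378 0.1615] rect [543.8  36.4] [25.8 44.2] 31.8 pca -58.3 z [0.1579 0.1619 0.1635]
hs 4146 mean [0.5359 0.0487 0.1081] rect [543.2  37.2] [ 58.2 160.4] 31.6 pca -58.6 z [0.0563 0.1116 0.1628]
handle 359 mean [0.5826 0.2074 0.0548] rect [583.6 208.8] [14.6 30.3] 88.8 pca -2.2 z [0.0471 0.0557 0.0576]
roof 3449 mean [0.6473 0.2946 0.0583] rect [648.3 283.2] [136.6  63.8] 33.5 pca 25.9 z [0.0567 0.0584 0.0599]
```

View pics/w1.png

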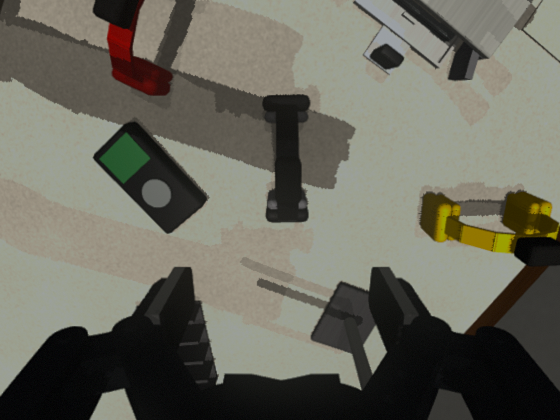

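step_arm:
  increments:
    - [0.065,0.0035,0.003,-0.03,0.012]
    - [0.065,0,0,-0.035,0]
    - [0.065,0,0,-0.035,0]
    - [0.065,0,0,-0.035,0]
    - [0.065,0,0,-0.03,0]
    - [0.065,0,0,-0.028,0]
    - [0.0,0,0,0,0]
    - [0,0,0,0,0]
    - [0,0,0,0,0]
    - [0,0,0,0,0]
    - [0,0,0,0,0]
  force: 70

```text
clock: 4.5
position: [0.5444, 0.0366, 0.1406]
ee_rot: [0.346, 0.616, -0.345, 0.618]
ft_force: [1.1, 1.7, 6.5]
grip_width: 0.286
```

step_arm:
  increments:
    - [0,0,0,0,0]
    - [0,0,0,0.02,0]
    - [0,0,0,0.03,0]
    - [0,0,0,0.04,0]
    - [0,0,0,0.04,0]
    - [0,0,0,0.04,0]
    - [0,0,0,0.04,0]
    - [0,0,0,0.03,0]
    - [0,0,0,0.01,0]
    - [0,0,0,0,0]

```text
clock: 5.33
position: [0.5435, 0.0367, 0.3913]
ee_rot: [0.346, 0.615, -0.345, 0.618]
ft_force: [0.4, 0.5, -3.1]
grip_width: 0.287
```

```bash
python3 - <<'E'
from h import *
o,M=st(); p=camera("top"); W=cloud(p)
x,y=o["position"][:2]
w=camera("wrist"); save(w,"w2.png"); V=cloud(w)
rep("padW",sel(.46,.62,-.06,.13,.32,.46,V))
rep("barT",sel(.57,.85,-.25,-.06,.195,.222,W)); 
rep("barW",sel(.57,.85,-.25,-.06,.195,.222,V))
rep("tipW",sel(.57,.85,-.25,-.06,.222,.24,V))
rep("tipT",sel(.57,.85,-.25,-.06,.222,.24,W))
E
```

```text
t 5.33 tcp [0.5435 0.0367 0.3913] x [ 0.005  0.    -1.   ] jawyaw 31.5 F [ 0.4  0.5 -3.1] g 24.5 j7 [ 0.51  0.19 -0.78  1.36  0.13  1.65  0.3 ]
padW 30600 mean [0.5357 0.0463 0.4218] rect [531.1  43.9] [94.2 97. ] 68.1 pca 31.7 z [0.3548 0.4349 0.4578]
barT 334 mean [ 0.6979 -0.1575  0.2149] rect [ 690.9 -159.8] [188.3  18.3] 9.2 pca -171.3 z [0.209  0.2152 0.22  ]
barW 939 mean [ 0.6536 -0.1601  0.2148] rect [ 661.9 -161.8] [101.   15.1] 8.7 pca 9.4 z [0.208  0.2157 0.2189]
tipW 8 mean [ 0.6146 -0.167   0.223 ] rect [ 614.6 -166.4] [1.1 9.2] 30.0 pca -60.3 z [0.2222 0.2229 0.2239]
tipT 31 mean [ 0.6171 -0.1698  0.2273] rect [ 678.1 -164.2] [162.2  13.9] 6.0 pca -171.0 z [0.224  0.2272 0.2314]
```

step_arm:
  increments:
    - [0,0.01,-0.012,0.01,-0.04]
    - [0,0.013,-0.02,0.01,-0.04]
    - [0,0.013,-0.02,0,-0.04]
    - [0,0.013,-0.02,0,-0.04]
    - [0,0.013,-0.02,0,-0.04]
    - [0,0.013,-0.02,0,-0.04]
    - [0,0.013,-0.02,0,-0.04]
    - [0,0.013,-0.02,0,-0.04]
    - [0,0.013,-0.02,0,-0.04]
    - [0,0.0115,-0.02,0,-0.033]
    - [0,0.003,-0.0055,0,0]
    - [0,0,0,0,0]

```text
clock: 6.43
position: [0.6715, -0.1631, 0.4048]
ee_rot: [0.459, 0.539, -0.461, 0.536]
ft_force: [-0.1, 0.5, -1.9]
grip_width: 0.289
```

```bash
python3 - <<'E'
from h import *
st(); p=camera("scene"); c=cv2.resize(p["color"][100:320,180:420],None,fx=2.5,fy=2.5); cv2.imwrite("pics/s2.png",c[...,::-1])
E
```

```text
t 6.43 tcp [ 0.6715 -0.1631  0.4048] x [-0.005  0.    -1.   ] jawyaw 8.9 F [-0.1  0.5 -1.9] g 24.7 j7 [ 0.49  0.55 -0.6   0.86  0.31  1.81  0.18]
```

View pics/s2.png

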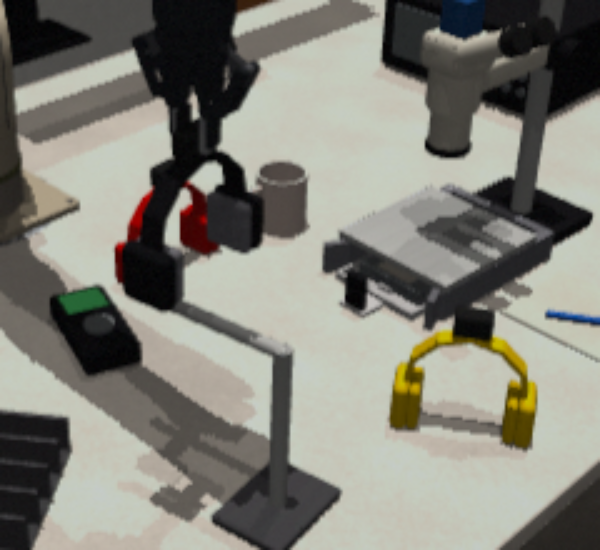

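The headset hangs upright above the bar, cups either side. Lowering.

step_arm:
  increments:
    - [0,0,0.002,-0.015,0]
    - [0,0,0,-0.025,0]
    - [0,0,0,-0.03,0]
    - [0,0,0,-0.03,0]
    - [0,0,0,-0.03,0]
    - [0,0,0,-0.02,0]
    - [0,0,0,-0.012,0]
    - [0,0,0,-0.004,0]
    - [0,0,0,0,0]

```text
clock: 7.23
position: [0.671, -0.1585, 0.242]
ee_rot: [0.459, 0.538, -0.459, 0.538]
ft_force: [0.3, 0.0, -2.7]
grip_width: 0.289
```

step_arm:
  increments:
    - [0,0,0,-0.003,0]
    - [0,0,0,-0.002,0]
    - [0,0,0,0,0]

```text
clock: 7.48
position: [0.6717, -0.1591, 0.2381]
ee_rot: [0.459, 0.537, -0.459, 0.538]
ft_force: [-0.0, 0.1, -1.1]
grip_width: 0.287
```

step_arm:
  increments:
    - [0,0,0,-0.003,0]
    - [0,0,0,-0.003,0]
    - [0,0,0,-0.001,0]
    - [0,0,0,0,0]

```text
clock: 7.82
position: [0.6718, -0.1591, 0.2326]
ee_rot: [0.46, 0.537, -0.459, 0.538]
ft_force: [-4.2, 1.1, 10.3]
grip_width: 0.291
```

step_arm:
  increments:
    - [0.028,0,0,0.0005,0]
    - [0.032,0,0,0,0]
    - [0.038,0,0,0,0]
    - [0.046,0,0,0,0]
    - [0.046,0,0,0,0]
    - [0.046,0,0,0.01,0]
    - [0.046,0,0,0.02,0]
    - [0.046,0,0,0.03,0]
    - [0.046,0,0,0.04,0]
    - [0.06,0,0,0.04,0]
    - [0.08,0,0,0.02,0]

```text
clock: 8.73
position: [0.6715, -0.1591, 0.3971]
ee_rot: [0.461, 0.536, -0.458, 0.539]
ft_force: [-0.2, -0.7, 0.7]
grip_width: 0.8
```

```bash
python3 - <<'E'
from h import *
st(); p=camera("wrist"); q=camera("scene"); W=cloud(p);V=cloud(q)
rep("padW",sel(.6,.75,-.22,-.1,.235,.27,W));rep("padS",sel(.6,.75,-.22,-.1,.235,.27,V))
c=np.hstack([cv2.resize(p["color"],(400,300)),cv2.resize(q["color"][110:320,180:460],(400,300))]); cv2.imwrite("pics/s3.png",c[...,::-1])
E
```

```text
t 8.73 tcp [ 0.6715 -0.1591  0.3971] x [ 0.006 -0.    -1.   ] jawyaw 9.0 F [-0.2 -0.7  0.7] g 68.3 j7 [ 0.5   0.53 -0.61  0.9   0.3   1.77  0.17]
padW 1403 mean [ 0.6707 -0.1564  0.253 ] rect [ 671.2 -158.3] [25.7 43.4] 8.5 pca -80.7 z [0.2489 0.2537 0.2554]
padS 173 mean [ 0.6784 -0.1661  0.2478] rect [ 673.8 -162.4] [28.5 52.3] 10.9 pca -86.9 z [0.2371 0.2497 0.2547]
```

View pics/s3.png

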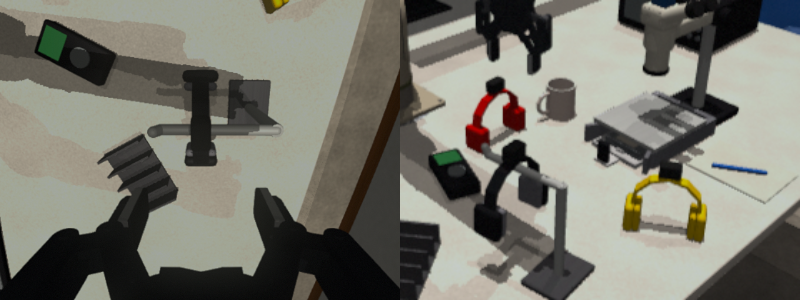

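Hung: the wrist view (left) shows it across the bar at (200,125), pad top at 0.253 m as expected. The right panel shows the cups on either side of the bar. Next is the tray handle.

step_arm:
  increments:
    - [0.075,-0.006,0.025,0,-0.02]
    - [0.075,-0.009,0.036,0,-0.02]
    - [0.075,-0.009,0.036,0,-0.02]
    - [0.075,-0.009,0.036,-0.01,-0.02]
    - [0.075,-0.009,0.036,-0.01,-0.02]
    - [0.075,-0.009,0.036,-0.01,-0.02]
    - [0.075,-0.009,0.036,-0.01,-0.02]
    - [0.075,-0.009,0.036,-0.015,-0.02]
    - [0.075,-0.009,0.036,-0.015,-0.02]
    - [0.075,-0.009,0.036,-0.015,-0.017]
    - [0.075,-0.001,0.0185,-0.015,0]
    - [0.075,0,0,0,0]

```text
clock: 9.83
position: [0.58, 0.2135, 0.2877]
ee_rot: [-0.507, -0.493, 0.509, -0.491]
ft_force: [0.2, -0.9, -0.6]
grip_width: 0.876
```

```bash
python3 - <<'E'
from h import *
st(); p=camera("wrist"); W=cloud(p); save(p,"w4.png")
rep("handle",sel(.54,.62,.1,.26,.045,.060,W)); rep("roof",sel(.46,.74,.22,.55,.056,.062,W))
rep("rim",sel(.48,.68,.17,.29,.009,.015,W));rep("padhung",sel(.6,.75,-.22,-.1,.235,.27,W))
E
```

```text
t 9.83 tcp [0.58   0.2135 0.2877] x [-0.005  0.001 -1.   ] jawyaw -1.8 F [ 0.2 -0.9 -0.6] g 74.8 j7 [ 0.12  0.39 -0.74  1.36  0.25  1.5  -0.63]
handle 345 mean [0.584  0.2103 0.0551] rect [584.  209.3] [14.6 28.9] 88.5 pca -3.4 z [0.0473 0.0558 0.0575]
roof 20534 mean [0.5905 0.3291 0.0585] rect [590.4 329.9] [116.2 195. ] 87.5 pca -2.3 z [0.0572 0.0585 0.0598]
rim 619 mean [0.5851 0.2499 0.0121] rect [586.4 241.8] [ 54.1 180.4] 87.2 pca -2.4 z [0.0099 0.0122 0.014 ]
padhung 0
```

View pics/w4.png

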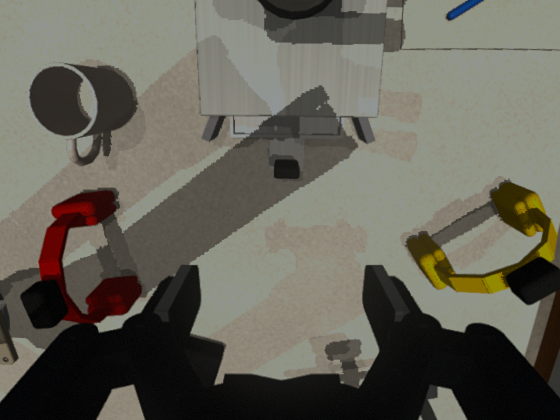

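Wrist view: the handle plate is at (286,168), and the tray's front edge sits between the guides at (285,125). The mug at (70,100) and the red headset at (70,270) are clear of the move.

step_arm:
  increments:
    - [0.065,0.004,-0.004,-0.03,-0.01]
    - [0.065,0,0,-0.038,0]
    - [0.065,0,0,-0.038,0]
    - [0.065,0,0,-0.038,0]
    - [0.065,0,0,-0.038,0]
    - [0.065,0,0,-0.038,0]
    - [0.065,0,0,-0.03,0]
    - [0.065,0,0,-0.015,0]
    - [0.065,0,0,0,0]

```text
clock: 10.63
position: [0.586, 0.2022, 0.0227]
ee_rot: [-0.511, -0.488, 0.514, -0.486]
ft_force: [-0.3, -0.4, -0.1]
grip_width: 0.761
```

step_arm:
  increments:
    - [0.0,0,0,0,0]
    - [0,0,0,0,0]
    - [0,0,0,0,0]
    - [0,0,0,0,0]
    - [0,0,0,0,0]
    - [0,0,0,0,0]
  force: 60

```text
clock: 11.13
position: [0.5886, 0.2048, 0.0286]
ee_rot: [0.513, 0.487, -0.511, 0.488]
ft_force: [-3.0, -1.4, 7.4]
grip_width: 0.341
```

step_arm:
  increments:
    - [0,0,0,0,0]
    - [0,0,0,0,0]

```text
clock: 11.3
position: [0.5885, 0.2048, 0.0286]
ee_rot: [0.513, 0.487, -0.511, 0.488]
ft_force: [-2.3, -2.3, 7.9]
grip_width: 0.342
```

```bash
python3 - <<'E'
from h import *
st(); p=camera("wrist"); W=cloud(p)
rep("handle",sel(.54,.62,.1,.26,.045,.060,W)); rep("rim",sel(.48,.68,.17,.29,.009,.015,W))
E
```

```text
t 11.3 tcp [0.5885 0.2048 0.0286] x [ 0.003  0.    -1.   ] jawyaw -2.9 F [-2.3 -2.3  7.9] g 29.2 j7 [ 0.09  0.6  -0.65  1.64  0.41  1.04 -0.74]
handle 4276 mean [0.588  0.2115 0.054 ] rect [587.8 205. ] [24.1 56.2] 87.9 pca 177.6 z [0.0464 0.0556 0.0581]
rim 4351 mean [0.5882 0.2481 0.0121] rect [586.6 240.2] [ 54.6 182.4] 87.6 pca -2.1 z [0.0097 0.0123 0.0138]
```

step_arm:
  increments:
    - [0,0,0,0.004,0]
    - [0,-0.0002,-0.004,0,0]
    - [0,-0.0004,-0.01,0,0]
    - [0,-0.0006,-0.014,0,0]
    - [0,-0.0007,-0.016,0,0]
    - [0,-0.0007,-0.016,0,0]
    - [0,-0.0007,-0.016,0,0]
    - [0,-0.0007,-0.016,0,0]
    - [0,-0.0007,-0.016,0,0]
    - [0,0,0,0,0]

```text
clock: 12.18
position: [0.5827, 0.0897, 0.0293]
ee_rot: [-0.513, -0.485, 0.515, -0.487]
ft_force: [-1.3, -3.8, -3.3]
grip_width: 0.335
```

step_arm:
  increments:
    - [0,-0.0005,-0.01,-0.001,0]
    - [0,-0.0007,-0.016,0,0]
    - [0,-0.0007,-0.016,0,0]
    - [0,-0.0007,-0.016,0,0]
    - [0,-0.0006,-0.014,0,0]
    - [0,-0.0004,-0.009,0,0]
    - [0,-0.0002,-0.004,0,0]
    - [0,0,0,0,0]
    - [0,0,0,0,0]

```text
clock: 12.93
position: [0.5789, 0.0108, 0.0289]
ee_rot: [-0.512, -0.487, 0.513, -0.487]
ft_force: [-0.1, -2.1, -3.0]
grip_width: 0.338
```

```bash
python3 - <<'E'
from h import *
st(); p=camera("top"); w=camera("wrist"); W=cloud(p); V=cloud(w)
rep("rim",sel(.48,.68,-.02,.29,.009,.0145,W)); rep("cases",sel(.48,.68,-.02,.29,.022,.032,W))
rep("rimw",sel(.48,.68,-.02,.29,.009,.0145,V)); rep("casesw",sel(.48,.68,-.02,.29,.022,.032,V))
c=np.hstack([cv2.resize(w["color"],(400,300)),cv2.resize(p["color"][130:310,120:360],(400,300))]); cv2.imwrite("pics/s5.png",c[...,::-1])
E
```

```text
t 12.93 tcp [0.5789 0.0108 0.0289] x [ 0.    -0.001 -1.   ] jawyaw -2.9 F [-0.1 -2.1 -3. ] g 28.9 j7 [ 0.42  0.51 -0.63  1.76  0.36  0.99 -0.41]
rim 223 mean [0.581  0.1618 0.0112] rect [582.9 160.4] [185.6 241.9] 3.0 pca -95.3 z [0.0091 0.0108 0.0141]
cases 730 mean [0.5753 0.1366 0.0259] rect [571.6 177.5] [204.2 190.3] 83.9 pca -87.3 z [0.0223 0.0257 0.0302]
rimw 7871 mean [0.5794 0.08   0.0121] rect [579.3  76.4] [113.3 142.4] 87.2 pca -3.0 z [0.0097 0.0124 0.0137]
casesw 26896 mean [0.5822 0.0979 0.0268] rect [581.4  69.3] [100.2 110.4] 88.4 pca 178.4 z [0.0255 0.0268 0.0281]
```

View pics/s5.png

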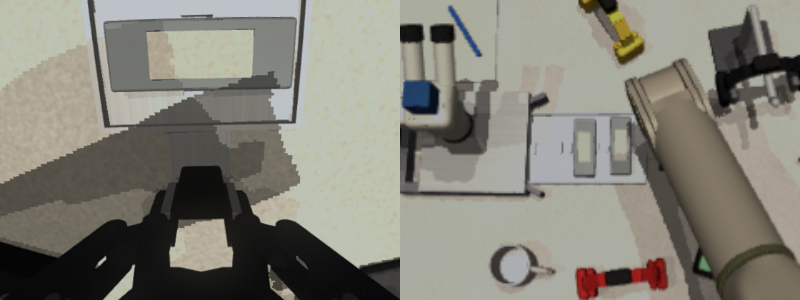

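The tray is out about 0.2 m, with two cases at top-crop (583,148) and (620,146). The third place, at (545,148), is empty. Releasing the handle, rising and turning the jaws to 87°.

step_arm:
  increments:
    - [0.04,0,0,0,0]
    - [0.065,0,0,0,0]
    - [0.065,0,0,0,0]
    - [0.065,0,0,0,0]
    - [0.065,0,0,0.025,0]
    - [0.065,0,0,0.035,0]
    - [0.065,0,0,0.035,0.12]
    - [0.065,0,0,0.035,0.12]
    - [0.065,0,0,0.035,0.12]
    - [0.065,0,0.02,0.035,0.12]
    - [0.065,0,0.02,0.02,0.12]
    - [0.065,0,0.02,0.0,0.12]

```text
clock: 14.03
position: [0.5807, 0.0728, 0.2544]
ee_rot: [0.308, 0.635, -0.305, 0.64]
ft_force: [0.7, 0.2, -0.6]
grip_width: 0.76
```

step_arm:
  increments:
    - [0.065,0,0.02,0,0.12]
    - [0.065,0,0.02,0,0.12]
    - [0.065,0,0,0,0.12]
    - [0.065,0,0,0,0.12]
    - [0.065,0,0,0,0.12]
    - [0.065,0,0,0,0.12]
    - [0.065,0,0,0,0.12]
    - [0.065,0,0,0,0.0]

```text
clock: 14.7
position: [0.5788, 0.1115, 0.2489]
ee_rot: [0.02, 0.707, -0.019, 0.707]
ft_force: [0.3, -0.3, -0.3]
grip_width: 0.763
```

```bash
python3 - <<'E'
from h import *
st(); p=camera("wrist"); W=cloud(p); save(p,"w6.png")
for d in regions_of(p,"case_a"):
    Q=W[d["region"]]; Q=Q[(Q[:,2]>.022)&(Q[:,2]<.031)]; print(round(d["p"],2)); rep("case",Q)
for y0,y1 in((.06,.132),(.132,.2),(.2,.28)): rep("c",sel(.48,.68,y0,y1,.023,.030,W))
rep("rim",sel(.48,.68,-.02,.29,.0105,.0135,W)); rep("handle",sel(.54,.62,-.05,.05,.045,.060,W))
E
```

```text
t 14.7 tcp [0.5788 0.1115 0.2489] x [-0.  0. -1.] jawyaw 86.9 F [ 0.3 -0.3 -0.3] g 65.2 j7 [ 0.51  0.41 -1.01  1.49  0.35  1.43  1.  ]
0.86
case 3387 mean [0.5777 0.1685 0.0264] rect [580.2 169.2] [ 40.6 109.5] 88.5 pca -1.3 z [0.0251 0.0265 0.0278]
0.63
case 3401 mean [0.5787 0.0996 0.0264] rect [581.4  99.5] [ 40.  109.7] 88.3 pca -1.6 z [0.025  0.0265 0.0277]
0.59
case 0
0.42
case 68 mean [0.5769 0.0283 0.0264] rect [607.1  94.1] [183.5  45. ] 74.1 pca -115.1 z [0.0225 0.026  0.0305]
c 3396 mean [0.5788 0.0997 0.0264] rect [581.4  99.5] [ 40.  109.7] 88.3 pca -1.7 z [0.0251 0.0265 0.0277]
c 3351 mean [0.5777 0.1687 0.0265] rect [580.2 169. ] [ 40.4 109.5] 88.8 pca -1.2 z [0.0252 0.0265 0.0278]
c 174 mean [0.6022 0.2585 0.0266] rect [584.3 262.2] [ 39.7 191.6] 87.5 pca -1.2 z [0.0235 0.0266 0.0296]
rim 2308 mean [0.5785 0.1664 0.0122] rect [592.2 157.9] [186.5 278.8] 6.2 pca -91.9 z [0.0108 0.0122 0.0133]
handle 434 mean [0.5766 0.0169 0.0548] rect [577.2  15.7] [14.7 29.6] 87.6 pca -1.3 z [0.048  0.0557 0.0571]
```

View pics/w6.png

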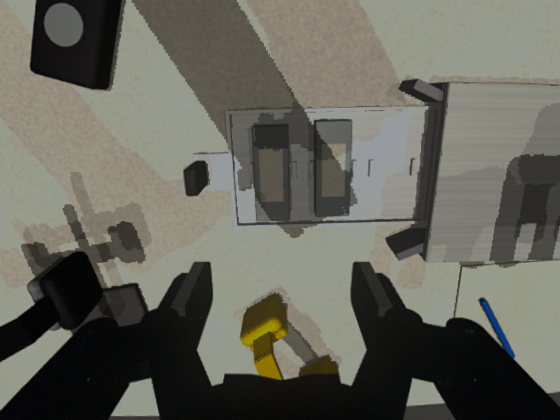

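step_arm:
  increments:
    - [0.058,-0.01,-0.003,-0.03,0.026]
    - [0.058,-0.015,-0.0075,-0.038,0]
    - [0.058,-0.016,0,-0.038,0]
    - [0.058,0,0,-0.038,0]
    - [0.058,0,0,-0.038,0]
    - [0.058,0,0,-0.03,0]
    - [0.058,0,0,-0.02,0]
    - [0.058,0,0,-0.007,0]
    - [0.058,0,0,0,0]

```text
clock: 15.55
position: [0.5369, 0.1007, 0.0086]
ee_rot: [0.013, 0.708, -0.013, 0.706]
ft_force: [0.6, 0.1, 0.1]
grip_width: 0.676
```

step_arm:
  increments:
    - [0.0,0,0,0,0]
    - [0,0,0,0,0]
    - [0,0,0,0,0]
    - [0,0,0,0,0]
    - [0,0,0,0,0]
    - [0,0,0,0.0,0]
  force: 20

```text
clock: 16.05
position: [0.539, 0.1011, 0.0115]
ee_rot: [0.013, 0.706, -0.012, 0.708]
ft_force: [-1.0, -0.2, 8.5]
grip_width: 0.461
```

step_arm:
  increments:
    - [0,0,0,0.01,0]
    - [0,0,0,0.04,0]
    - [0,0,0,0.035,0]
    - [0,0,0,0.03,0]
    - [0,0,0,0.025,0]
    - [0,0,0,0.02,0]
    - [0,0,0,0.015,0]
    - [0,0,0,0.01,0]
    - [0,0,0,0,0]

```text
clock: 16.8
position: [0.5387, 0.1011, 0.1973]
ee_rot: [0.012, 0.706, -0.012, 0.708]
ft_force: [0.6, -0.2, -0.9]
grip_width: 0.467
```

```bash
python3 - <<'E'
from h import *
st(); p=camera("scene"); w=camera("wrist"); V=cloud(p)
c=np.hstack([cv2.resize(w["color"],(400,300)),cv2.resize(p["color"][90:270,220:460],(400,300))]); cv2.imwrite("pics/s7.png",c[...,::-1])
E
```

```text
t 16.8 tcp [0.5387 0.1011 0.1973] x [ 0.003 -0.    -1.   ] jawyaw 88.0 F [ 0.6 -0.2 -0.9] g 39.9 j7 [ 0.6   0.35 -1.04  1.68  0.31  1.29  1.04]
```

View pics/s7.png

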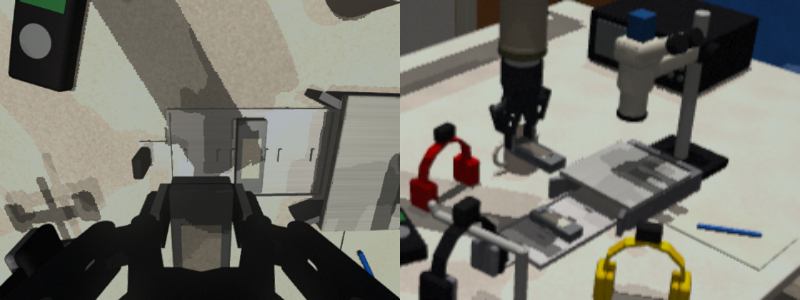

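```bash
cat >> h.py <<'E'
def tilt(tcp,yaw):
    "slope of held case along direction yaw(deg)"
    a=np.radians(yaw); d=np.array([np.cos(a),np.sin(a)]); n=np.array([-d[1],d[0]])
    for nm in("scene","top","wrist"):
        W=cloud(camera(nm)).reshape(-1,3); W=W[~np.isnan(W[:,0])]
        u=(W[:,:2]-tcp[:2])@d; v=(W[:,:2]-tcp[:2])@n
        k=(np.abs(v)<.016)&(u>-.03)&(u<.125)&(W[:,2]>max(tcp[2]-.12,.035))&(W[:,2]<tcp[2]+.06)
        print(nm,k.sum(),[(x,np.percentile(W[k&(abs(u*1000-x)<4),2],[3,90]).round(3).tolist()) for x in range(-20,120,10) if (k&(abs(u*1000-x)<4)).sum()>3])
E
python3 - <<'E'
from h import *
o,M=st(); tilt(o["position"],-2)
E
```

```text
t 16.9 tcp [0.5376 0.1006 0.1946] x [-0. -0. -1.] jawyaw 88.0 F [-0.2  0.4 -1.5] g 39.7 j7 [ 0.6   0.35 -1.04  1.68  0.31  1.29  1.03]
scene 225 [(-10, [0.204, 0.234]), (0, [0.207, 0.235]), (10, [0.205, 0.22]), (20, [0.206, 0.21]), (30, [0.206, 0.209]), (40, [0.204, 0.211]), (50, [0.205, 0.209]), (60, [0.206, 0.208]), (70, [0.206, 0.209]), (80, [0.206, 0.209]), (90, [0.206, 0.209]), (100, [0.187, 0.208])]
top 0 []
wrist 8943 [(-10, [0.19, 0.209]), (0, [0.208, 0.209]), (10, [0.208, 0.209]), (20, [0.208, 0.209]), (30, [0.208, 0.209]), (40, [0.208, 0.209]), (50, [0.207, 0.209])]
```

The case is held level by its end and did not swing. I lower it close over the tray and ease the grip in small steps to see whether it pivots.

step_arm:
  increments:
    - [0,0,0,-0.03,0]
    - [0,0,0,-0.035,0]
    - [0,0,0,-0.035,0]
    - [0,0,0,-0.025,0]
    - [0,0,0,-0.012,0]
    - [0.0385,0,0,0,0]
    - [0.0385,0,0,0,0]
    - [0.039,0,0,0,0]
    - [0.039,0,0,0,0]
    - [0.0394,0,0,0,0]
    - [0.0394,0,0,0,0]

```text
clock: 17.97
position: [0.5385, 0.1007, 0.0588]
ee_rot: [0.012, 0.706, -0.012, 0.708]
ft_force: [0.3, -0.2, -0.9]
grip_width: 0.463
```

```bash
python3 - <<'E'
from h import *
o,M=st(); tilt(o["position"],-2)
E
```

```text
t 17.97 tcp [0.5385 0.1007 0.0588] x [ 0.002 -0.    -1.   ] jawyaw 88.0 F [ 0.3 -0.2 -0.9] g 39.5 j7 [ 0.51  0.51 -0.94  1.81  0.47  1.06  0.92]
scene 218 [(0, [0.071, 0.077]), (10, [0.067, 0.078]), (20, [0.069, 0.073]), (30, [0.069, 0.076]), (40, [0.07, 0.074]), (50, [0.07, 0.075]), (60, [0.069, 0.073]), (70, [0.07, 0.075]), (80, [0.069, 0.074]), (90, [0.069, 0.074]), (100, [0.053, 0.072])]
top 0 []
wrist 8946 [(-10, [0.055, 0.074]), (0, [0.072, 0.074]), (10, [0.072, 0.074]), (20, [0.072, 0.074]), (30, [0.073, 0.074]), (40, [0.072, 0.074]), (50, [0.072, 0.074])]
```

step_arm:
  increments:
    - [0.0396,0,0,0,0]
    - [0.0396,0,0,0,0]
    - [0.0398,0,0,0,0]
    - [0.0398,0,0,0,0]
    - [0.0399,0,0,0,0]
    - [0.0399,0,0,0,0]
    - [0.04,0,0,0,0]
    - [0.04,0,0,0,0]

```text
clock: 18.78
position: [0.538, 0.1008, 0.058]
ee_rot: [0.012, 0.707, -0.012, 0.707]
ft_force: [-0.6, 0.1, 0.3]
grip_width: 0.465
```

```bash
python3 - <<'E'
from h import *
o,M=st(); tilt(o["position"],-2)
E
```

```text
t 18.78 tcp [0.538  0.1008 0.058 ] x [ 0.  0. -1.] jawyaw 88.0 F [-0.6  0.1  0.3] g 39.7 j7 [ 0.51  0.51 -0.94  1.82  0.47  1.06  0.92]
scene 14 [(0, [0.038, 0.085]), (10, [0.072, 0.109])]
top 0 []
wrist 239 [(-20, [0.035, 0.036]), (-10, [0.035, 0.035])]
```

```bash
python3 - <<'E'
from h import *
p=camera("scene"); w=camera("wrist"); V=cloud(w)
for z0 in (.0295,.022,): rep("c",sel(.5,.66,.05,.14,z0,.04,V))
c=np.hstack([cv2.resize(w["color"],(400,300)),cv2.resize(p["color"][120:255,240:420],(400,300))]); cv2.imwrite("pics/s8.png",c[...,::-1])
E
```

```text
c 8003 mean [0.5408 0.1001 0.0325] rect [549.8  99.7] [40.1 84.8] 87.9 pca -1.8 z [0.0299 0.0326 0.0349]
c 11071 mean [0.5535 0.0996 0.0311] rect [562.4  99.4] [ 40.4 111. ] 87.9 pca -2.1 z [0.0266 0.0316 0.0347]
```

View pics/s8.png

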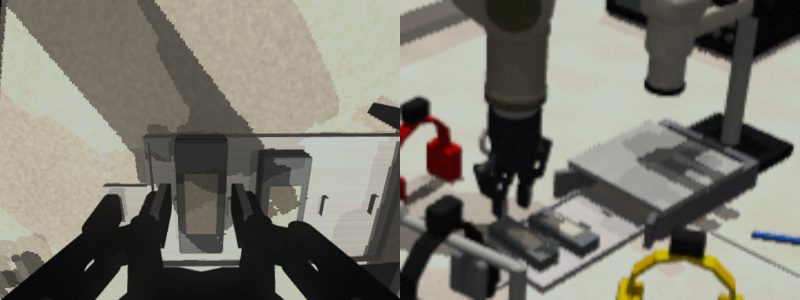

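The case swung free end down and slid out: it now lies in its place with the −x end on the rim. I regrip near that end and ease more finely, checking in between.

step_arm:
  increments:
    - [0.058,0,0,0,0]
    - [0.058,-0.009,0,0,0]
    - [0.058,-0.009,0,-0.015,0]
    - [0.058,0,0,-0.02,0]
    - [0.058,0,0,-0.003,0]
    - [0.0,0,0,0,0]
    - [0,0,0,0,0]
    - [0,0,0,0,0]
    - [0,0,0,0,0]
    - [0,0,0,0.02,0]
    - [0,0,0,0.03,0]
    - [0,0,0,0.01,0]
  force: 20

```text
clock: 20.03
position: [0.5214, 0.1017, 0.0834]
ee_rot: [0.012, 0.706, -0.012, 0.708]
ft_force: [1.6, 0.2, -1.0]
grip_width: 0.462
```

step_arm:
  increments:
    - [0.0394,0,0,0.01,0]
    - [0.0394,0,0,0,0]
    - [0.0395,0,0,0,0]
    - [0.0395,0,0,0,0]
    - [0.0396,0,0,0,0]
    - [0.0396,0,0,0,0]

```text
clock: 20.53
position: [0.5194, 0.1007, 0.089]
ee_rot: [0.012, 0.708, -0.012, 0.706]
ft_force: [-0.6, -0.1, -1.9]
grip_width: 0.469
```

```bash
python3 - <<'E'
from h import *
o,M=st(); tilt(o["position"],-2)
E
```

```text
t 20.53 tcp [0.5194 0.1007 0.089 ] x [-0.001  0.    -1.   ] jawyaw 88.0 F [-0.6 -0.1 -1.9] g 40.1 j7 [ 0.56  0.43 -0.99  1.84  0.4   1.09  0.95]
scene 232 [(0, [0.098, 0.108]), (10, [0.098, 0.103]), (20, [0.098, 0.106]), (30, [0.097, 0.102]), (40, [0.095, 0.102]), (50, [0.095, 0.1]), (60, [0.08, 0.098]), (70, [0.093, 0.098]), (80, [0.091, 0.096]), (90, [0.091, 0.097]), (100, [0.075, 0.095])]
top 0 []
wrist 8949 [(-10, [0.085, 0.104]), (0, [0.102, 0.104]), (10, [0.102, 0.103]), (20, [0.101, 0.103]), (30, [0.1, 0.102]), (40, [0.099, 0.101]), (50, [0.099, 0.1]), (60, [0.098, 0.099])]
```

step_arm:
  increments:
    - [0.0397,0,0,0,0]
    - [0.0397,0,0,0,0]
    - [0.0398,0,0,0,0]
    - [0.0398,0,0,0,0]
    - [0.038,0,0,0,0]
    - [0,0,0,0,0]

```text
clock: 21.18
position: [0.5199, 0.1008, 0.0899]
ee_rot: [0.012, 0.707, -0.012, 0.707]
ft_force: [-0.9, -0.4, -1.3]
grip_width: 0.461
```

```bash
python3 - <<'E'
from h import *
o,M=st(); tilt(o["position"],-2)
E
```

```text
t 21.18 tcp [0.5199 0.1008 0.0899] x [ 0.  0. -1.] jawyaw 88.0 F [-0.9 -0.4 -1.3] g 39.4 j7 [ 0.56  0.43 -0.99  1.84  0.4   1.09  0.95]
scene 231 [(0, [0.099, 0.108]), (10, [0.098, 0.122]), (20, [0.096, 0.103]), (30, [0.096, 0.102]), (40, [0.096, 0.102]), (50, [0.096, 0.101]), (60, [0.095, 0.1]), (70, [0.092, 0.099]), (80, [0.092, 0.099]), (90, [0.091, 0.096]), (100, [0.075, 0.095])]
top 0 []
wrist 8938 [(-10, [0.085, 0.105]), (0, [0.103, 0.104]), (10, [0.102, 0.104]), (20, [0.101, 0.103]), (30, [0.1, 0.102]), (40, [0.1, 0.101]), (50, [0.099, 0.1]), (60, [0.098, 0.099])]
```

step_arm:
  increments:
    - [0.0398,0,0,0,0]
    - [0.0399,0,0,0,0]
    - [0.0399,0,0,0,0]
    - [0.04,0,0,0,0]
    - [0,0,0,0,0]
    - [0,0,0,0,0]

```text
clock: 21.83
position: [0.5199, 0.1007, 0.0898]
ee_rot: [0.012, 0.707, -0.012, 0.707]
ft_force: [0.5, 0.8, -1.8]
grip_width: 0.46
```

```bash
python3 - <<'E'
from h import *
o,M=st(); tilt(o["position"],-2)
E
```

```text
t 21.83 tcp [0.5199 0.1007 0.0898] x [-0.  0. -1.] jawyaw 88.0 F [ 0.5  0.8 -1.8] g 39.3 j7 [ 0.56  0.43 -0.99  1.84  0.4   1.09  0.95]
scene 266 [(0, [0.095, 0.118]), (10, [0.089, 0.102]), (20, [0.083, 0.093]), (30, [0.082, 0.089]), (40, [0.076, 0.084]), (50, [0.07, 0.078]), (60, [0.065, 0.074]), (70, [0.062, 0.069]), (80, [0.054, 0.063]), (90, [0.043, 0.058])]
top 0 []
wrist 7911 [(-20, [0.086, 0.088]), (-10, [0.09, 0.103]), (0, [0.099, 0.102]), (10, [0.094, 0.098]), (20, [0.089, 0.093]), (30, [0.084, 0.088]), (40, [0.079, 0.083]), (50, [0.075, 0.078]), (60, [0.07, 0.073]), (70, [0.064, 0.068]), (80, [0.059, 0.063]), (90, [0.056, 0.058])]
```

The case pivoted 27° without slipping. Raising and repeating.

step_arm:
  increments:
    - [0,0,0,0.02,0]
    - [0,0,0,0.03,0]
    - [0,0,0,0.015,0]
    - [0.0398,0,0,0,0]
    - [0.0399,0,0,0,0]
    - [0.0399,0,0,0,0]
    - [0.04,0,0,0,0]
    - [0,0,0,0,0]
    - [0,0,0,0,0]

```text
clock: 22.73
position: [0.5196, 0.1008, 0.1542]
ee_rot: [0.012, 0.707, -0.012, 0.707]
ft_force: [0.4, 0.9, -0.2]
grip_width: 0.196
```

```bash
python3 - <<'E'
from h import *
o,M=st(); tilt(o["position"],-2)
E
```

```text
t 22.73 tcp [0.5196 0.1008 0.1542] x [-0.001  0.    -1.   ] jawyaw 88.0 F [ 0.4  0.9 -0.2] g 16.7 j7 [ 0.61  0.35 -1.04  1.77  0.32  1.21  1.01]
scene 220 [(-10, [0.038, 0.204]), (0, [0.045, 0.199]), (10, [0.05, 0.206]), (20, [0.054, 0.203]), (30, [0.057, 0.061]), (40, [0.05, 0.063]), (50, [0.044, 0.055])]
top 0 []
wrist 7115 [(-20, [0.035, 0.037]), (-10, [0.036, 0.211]), (0, [0.035, 0.203]), (10, [0.192, 0.209])]
```

step_arm:
  increments:
    - [0.06,0,0,0.03,0]
    - [0.06,0,0,0.03,0]
    - [0.06,0,0,0.03,0]
    - [0.06,0,0,0,0]

```text
clock: 23.22
position: [0.5219, 0.102, 0.2501]
ee_rot: [0.013, 0.705, -0.012, 0.709]
ft_force: [0.6, -0.4, -0.5]
grip_width: 0.561
```

```bash
python3 - <<'E'
from h import *
st(); w=camera("wrist"); V=cloud(w); p=camera("scene")
for d in regions_of(w,"case_a")[:2]:
    Q=V[d["region"]]; Q=Q[Q[:,2]>.02]; print(d["p"]); rep("case",Q)
    c=Q.mean(0); A=np.linalg.lstsq(np.c_[Q[:,:2]-c[:2],np.ones(len(Q))],Q[:,2],rcond=None)[0]; print("slopes",A)
c=np.hstack([cv2.resize(w["color"],(400,300)),cv2.resize(p["color"][120:255,240:420],(400,300))]); cv2.imwrite("pics/s9.png",c[...,::-1])
E
```

```text
t 23.22 tcp [0.5219 0.102  0.2501] x [ 0.007  0.001 -1.   ] jawyaw 88.0 F [ 0.6 -0.4 -0.5] g 47.9 j7 [ 0.66  0.26 -1.08  1.64  0.24  1.37  1.08]
0.67
case 3433 mean [0.5205 0.0999 0.0332] rect [524.9  99.9] [ 40.  111.6] 88.2 pca -2.1 z [0.0266 0.0334 0.0391]
slopes [-0.10219186  0.00502548  0.03320511]
0.63
case 3007 mean [0.5757 0.1681 0.0276] rect [570.8 166.5] [132.3  58.7] 10.4 pca -0.5 z [0.0247 0.0265 0.0278]
slopes [-0.07694692 -0.33061134  0.02758635]
```

View pics/s9.png

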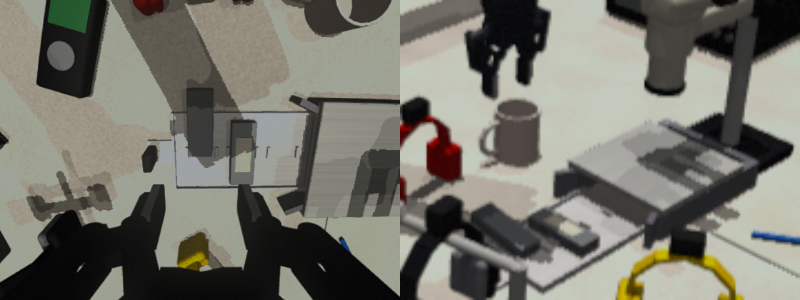

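The case has slid half over the tray's −x rim but is still reachable, on the tray at crop (200,120). I regrip its outer end. This time I pulse only once, low down, and then use the rack wall to turn it upright.

step_arm:
  increments:
    - [0.06,-0.02,0,-0.035,0]
    - [0.06,-0.02,0,-0.04,0]
    - [0.06,-0.001,0,-0.04,0]
    - [0.06,0,0,-0.04,0]
    - [0.06,0,0,-0.04,0]
    - [0.06,0,0,-0.025,0]
    - [0.06,0,0,-0.008,0]
    - [0.06,0,0,0,0]
    - [0,0,0,0,0]
    - [0,0,0,0,0]
    - [0,0,0,0,0]
    - [0,0,0,0,0]
  force: 20

```text
clock: 24.37
position: [0.4813, 0.101, 0.021]
ee_rot: [0.012, 0.706, -0.012, 0.708]
ft_force: [0.2, 1.2, 2.7]
grip_width: 0.459
```

step_arm:
  increments:
    - [0,0,0,0.01,0]
    - [0,0,0,0.025,0]
    - [0,0,0,0.025,0]
    - [0,0,0,0.01,0]
    - [0,0,0,0,0]
    - [0.0398,0,0,0,0]
    - [0.0399,0,0,0,0]
    - [0.0399,0,0,0,0]
    - [0.04,0,0,0,0]
    - [0,0,0,0,0]
    - [0,0,0,0,0]

```text
clock: 25.28
position: [0.48, 0.1008, 0.0891]
ee_rot: [0.012, 0.707, -0.012, 0.707]
ft_force: [-0.5, -0.2, -2.2]
grip_width: 0.46
```

```bash
python3 - <<'E'
from h import *
o,M=st(); tilt(o["position"],-2)
E
```

```text
t 25.28 tcp [0.48   0.1008 0.0891] x [-0.001  0.    -1.   ] jawyaw 88.0 F [-0.5 -0.2 -2.2] g 39.3 j7 [ 0.62  0.35 -1.04  1.93  0.34  1.06  0.97]
scene 265 [(0, [0.1, 0.107]), (10, [0.095, 0.103]), (20, [0.091, 0.101]), (30, [0.088, 0.095]), (40, [0.082, 0.091]), (50, [0.078, 0.086]), (60, [0.074, 0.082]), (70, [0.069, 0.077]), (80, [0.054, 0.073]), (90, [0.046, 0.068]), (100, [0.062, 0.066])]
top 0 []
wrist 8480 [(-10, [0.091, 0.107]), (0, [0.105, 0.108]), (10, [0.1, 0.104]), (20, [0.096, 0.099]), (30, [0.091, 0.094]), (40, [0.087, 0.09]), (50, [0.082, 0.086]), (60, [0.078, 0.081]), (70, [0.074, 0.077]), (80, [0.069, 0.073]), (90, [0.066, 0.068])]
```

The case is tilted 24°. I carry it to beside the rack's near outer wall and turn the jaws to 37°, so the free end points along rack +x.

step_arm:
  increments:
    - [0,0,0,0.01,0]
    - [0,0,-0.01,0.025,0]
    - [0,-0.002,-0.02,0.025,-0.08]
    - [0,-0.004,-0.028,0.01,-0.09]
    - [0,-0.004,-0.032,0,-0.09]
    - [0,-0.004,-0.032,0,-0.09]
    - [0,-0.004,-0.032,0,-0.09]
    - [0,-0.004,-0.032,0,-0.09]
    - [0,-0.004,-0.03,0,-0.09]
    - [0,-0.004,-0.03,0,-0.09]
    - [0,-0.004,-0.025,0,-0.09]
    - [0,-0.004,-0.015,0,-0.09]
  force: 45

```text
clock: 26.43
position: [0.4417, -0.1883, 0.1603]
ee_rot: [0.318, 0.631, -0.318, 0.632]
ft_force: [-0.1, 0.4, -2.1]
grip_width: 0.453
```

step_arm:
  increments:
    - [0,-0.003,-0.007,0,0]
    - [0,0,0,0,0]

```text
clock: 26.6
position: [0.4388, -0.1934, 0.16]
ee_rot: [0.315, 0.633, -0.315, 0.633]
ft_force: [-0.4, 0.3, -1.4]
grip_width: 0.451
```

```bash
python3 - <<'E'
from h import *
o,M=st(); tilt(o["position"],-53)
w=camera("wrist"); save(w,"w10.png"); V=cloud(w)
rep("rackW",sel(.43,.68,-.48,-.22,.045,.055,V))
rep("rackT",sel(.43,.68,-.48,-.22,.045,.055,cloud(camera("top"))))
E
```

```text
t 26.6 tcp [ 0.4388 -0.1934  0.16  ] x [ 0. -0. -1.] jawyaw 37.0 F [-0.4  0.3 -1.4] g 38.5 j7 [ 1.09  0.14 -0.82  1.89  0.11  1.16  0.88]
scene 455 [(0, [0.17, 0.179]), (10, [0.168, 0.174]), (20, [0.164, 0.171]), (30, [0.159, 0.167]), (40, [0.155, 0.163]), (50, [0.15, 0.158]), (60, [0.144, 0.154]), (70, [0.14, 0.15]), (80, [0.138, 0.144]), (90, [0.116, 0.139]), (100, [0.129, 0.136]), (110, [0.044, 0.051])]
top 5 []
wrist 8460 [(-10, [0.162, 0.178]), (0, [0.175, 0.178]), (10, [0.17, 0.174]), (20, [0.166, 0.169]), (30, [0.161, 0.165]), (40, [0.157, 0.16]), (50, [0.153, 0.156]), (60, [0.148, 0.151]), (70, [0.144, 0.147]), (80, [0.139, 0.143]), (90, [0.136, 0.138])]
rackW 458 mean [ 0.5263 -0.3052  0.0498] rect [ 518.4 -296.2] [105.4  46.5] 37.2 pca 37.4 z [0.0457 0.0506 0.052 ]
rackT 172 mean [ 0.5852 -0.3833  0.0495] rect [ 575.9 -377.5] [108.3  87.5] 38.4 pca 65.9 z [0.0455 0.0495 0.0532]
```

step_arm:
  increments:
    - [0,-0.0036,0.0048,-0.02,0]
    - [0,0,0,-0.03,0]
    - [0,0,0,-0.03,0]
    - [0,0,0,-0.018,0]
    - [0,0,0,-0.006,0]
    - [0,0.003,-0.004,0,0]
    - [0,0.003,-0.004,0,0]
    - [0,0,0,0,0]
  force: 20

```text
clock: 27.52
position: [0.4434, -0.1966, 0.0572]
ee_rot: [0.316, 0.632, -0.315, 0.634]
ft_force: [-0.0, 0.5, -0.7]
grip_width: 0.454
```

step_arm:
  increments:
    - [0,0.0022,-0.003,0.007,0]
    - [0,0.0022,-0.003,0.007,0]
    - [0,0.0029,-0.0038,0.007,0]
    - [0,0.0029,-0.0038,0.007,0]
    - [0,0,0,0,0]

```text
clock: 27.93
position: [0.4513, -0.2086, 0.085]
ee_rot: [0.316, 0.634, -0.315, 0.632]
ft_force: [-5.8, 5.7, -1.1]
grip_width: 0.449
```

```bash
python3 - <<'E'
from h import *
o,M=st(); tilt(o["position"],-53)
E
```

```text
t 27.93 tcp [ 0.4513 -0.2086  0.085 ] x [-0.002  0.001 -1.   ] jawyaw 37.0 F [-5.8  5.7 -1.1] g 38.4 j7 [ 1.04  0.29 -0.78  1.92  0.24  1.02  0.8 ]
scene 436 [(0, [0.096, 0.103]), (10, [0.088, 0.099]), (20, [0.082, 0.094]), (30, [0.076, 0.087]), (40, [0.072, 0.08]), (50, [0.066, 0.074]), (60, [0.06, 0.068]), (70, [0.053, 0.063]), (80, [0.048, 0.057]), (90, [0.035, 0.053]), (100, [0.037, 0.051])]
top 20 [(-20, [0.084, 0.092])]
wrist 8205 [(-20, [0.085, 0.088]), (-10, [0.091, 0.103]), (0, [0.098, 0.103]), (10, [0.093, 0.097]), (20, [0.087, 0.091]), (30, [0.081, 0.085]), (40, [0.075, 0.079]), (50, [0.069, 0.074]), (60, [0.064, 0.068]), (70, [0.057, 0.061]), (80, [0.052, 0.056]), (90, [0.049, 0.052])]
```

Contact turns it (30° now), but the corner rides up the wall. Backing off, lowering and pushing again with less rise.

step_arm:
  increments:
    - [0,-0.005,0.0066,0,0]
    - [0,0,0,-0.012,0]
    - [0,0,0,-0.01,0]
    - [0,0.003,-0.004,0,0]
    - [0,0.003,-0.004,0,0]
    - [0,0.003,-0.004,0.003,0]
    - [0,0.003,-0.004,0.005,0]
    - [0,0.003,-0.004,0.005,0]
    - [0,0.003,-0.004,0.005,0]
    - [0,0.003,-0.004,0.004,0]
    - [0,0,0,0,0]

```text
clock: 29.0
position: [0.4677, -0.2297, 0.0838]
ee_rot: [0.316, 0.634, -0.315, 0.632]
ft_force: [-6.9, 7.6, 3.8]
grip_width: 0.456
```

```bash
python3 - <<'E'
from h import *
o,M=st(); tilt(o["position"],-53)
E
```

```text
t 29.0 tcp [ 0.4677 -0.2297  0.0838] x [-0.002  0.003 -1.   ] jawyaw 37.0 F [-6.9  7.6  3.8] g 38.9 j7 [ 1.03  0.34 -0.76  1.87  0.27  1.04  0.81]
scene 463 [(-10, [0.098, 0.106]), (0, [0.088, 0.102]), (10, [0.079, 0.09]), (20, [0.067, 0.08]), (30, [0.052, 0.069]), (40, [0.041, 0.056]), (50, [0.038, 0.047]), (70, [0.036, 0.051]), (100, [0.048, 0.049]), (110, [0.036, 0.05])]
top 58 [(-20, [0.087, 0.105])]
wrist 7390 [(-20, [0.095, 0.102]), (-10, [0.102, 0.106]), (0, [0.091, 0.098]), (10, [0.079, 0.088]), (20, [0.068, 0.076]), (30, [0.057, 0.064]), (40, [0.046, 0.054]), (50, [0.035, 0.043]), (60, [0.036, 0.051]), (70, [0.051, 0.052]), (100, [0.035, 0.048])]
```

step_arm:
  increments:
    - [0,0.003,-0.004,0.006,0]
    - [0,0.003,-0.004,0.006,0]
    - [0,0.003,-0.004,0.005,0]
    - [0,0.0033,-0.0044,0.004,0]
    - [0,0.0033,-0.0044,0.004,0]
    - [0,0.0033,-0.0044,0.003,0]
    - [0,0.0033,-0.0044,0.003,0]
    - [0,0.003,-0.004,0.002,0]
    - [0,0.003,-0.004,0.001,0]
    - [0,0,0,0,0]

```text
clock: 29.98
position: [0.4968, -0.2688, 0.1179]
ee_rot: [0.316, 0.632, -0.315, 0.633]
ft_force: [-3.2, 2.0, -0.8]
grip_width: 0.45
```

```bash
python3 - <<'E'
from h import *
o,M=st(); tilt(o["position"],-53)
E
```

```text
t 29.98 tcp [ 0.4968 -0.2688  0.1179] x [ 0.001  0.    -1.   ] jawyaw 37.0 F [-3.2  2.  -0.8] g 38.4 j7 [ 1.03  0.39 -0.74  1.73  0.28  1.13  0.85]
scene 560 [(-20, [0.14, 0.143]), (-10, [0.123, 0.144]), (0, [0.078, 0.129]), (10, [0.048, 0.085]), (20, [0.036, 0.051]), (60, [0.037, 0.051]), (100, [0.036, 0.05])]
top 83 [(-20, [0.085, 0.146]), (-10, [0.139, 0.145])]
wrist 6889 [(-20, [0.074, 0.144]), (-10, [0.037, 0.145]), (50, [0.042, 0.051]), (60, [0.05, 0.052]), (90, [0.036, 0.051]), (100, [0.051, 0.052])]
```

step_arm:
  increments:
    - [0,0,0,0.015,0]
    - [0,0,0,0.025,0]
    - [0,0,0,0.01,0]
    - [0,0,0,0,0]
  force: 45

```text
clock: 30.47
position: [0.4978, -0.269, 0.1704]
ee_rot: [0.315, 0.631, -0.316, 0.635]
ft_force: [0.1, -0.8, -1.9]
grip_width: 0.454
```

```bash
cat >> h.py <<'E'
RO=np.array([.5547,-.3445]); RX=np.array([.6046,-.7965]); RY=np.array([.7965,.6046])
def rack(W): return np.stack([(W[:,:2]-RO)@RX,(W[:,:2]-RO)@RY,W[:,2]],1)
def prof():
    "profile of the held upright case in rack frame"
    o,M=st(); t=rack(o["position"][None])[0]; print("tcp rack",t.round(4))
    for nm in("scene","wrist","top"):
        W=cloud(camera(nm)).reshape(-1,3); W=rack(W[~np.isnan(W[:,0])])
        k=(abs(W[:,1]-t[1])<.015)&(abs(W[:,0]-t[0])<.05)&(W[:,2]>max(.056,t[2]-.1))&(W[:,2]<t[2]+.035)
        print(nm,k.sum(),[(int(z*1000),(np.percentile(W[k&(abs(W[:,2]-z)<.005),0],[5,50,95])*1000).round().tolist()) for z in np.arange(t[2]-.1,t[2]+.035,.01) if (k&(abs(W[:,2]-z)<.005)).sum()>3])
E
python3 -c "from h import *; prof()"
```

```text
t 30.47 tcp [ 0.4978 -0.269   0.1704] x [ 0.005 -0.004 -1.   ] jawyaw 37.0 F [ 0.1 -0.8 -1.9] g 38.8 j7 [ 1.05  0.33 -0.76  1.67  0.24  1.23  0.88]
tcp rack [-0.0945  0.0003  0.1704]
scene 415 [(90, [-81.0, -78.0, -74.0]), (100, [-82.0, -79.0, -74.0]), (110, [-86.0, -81.0, -76.0]), (120, [-88.0, -84.0, -81.0]), (130, [-88.0, -86.0, -82.0]), (140, [-93.0, -88.0, -85.0]), (150, [-95.0, -91.0, -88.0]), (160, [-97.0, -94.0, -91.0]), (170, [-100.0, -96.0, -92.0]), (180, [-103.0, -98.0, -95.0]), (190, [-120.0, -103.0, -97.0]), (200, [-108.0, -102.0, -99.0])]
wrist 5367 [(90, [-102.0, -102.0, -101.0]), (100, [-104.0, -104.0, -103.0]), (110, [-107.0, -107.0, -106.0]), (120, [-110.0, -110.0, -108.0]), (130, [-113.0, -112.0, -111.0]), (140, [-116.0, -115.0, -114.0]), (150, [-118.0, -117.0, -116.0]), (160, [-121.0, -119.0, -118.0]), (170, [-122.0, -121.0, -120.0]), (180, [-125.0, -124.0, -123.0]), (190, [-125.0, -117.0, -107.0]), (200, [-110.0, -108.0, -106.0])]
top 87 [(180, [-127.0, -122.0, -110.0]), (190, [-127.0, -117.0, -107.0]), (200, [-118.0, -110.0, -109.0])]
```

The case is 14° from vertical with its bottom towards rack +x. I insert it part way into slot_1, then push it upright against the slot's far wall.

step_arm:
  increments:
    - [0,0.008,-0.0105,0,0]
    - [0,0.012,-0.016,0,0]
    - [0,0.012,-0.0155,0,0]
    - [0,0.0115,-0.015,0,0]
    - [0,0,0,0,0]
    - [0,0,0,-0.015,0]
    - [0,0,0,-0.02,0]
    - [0,0,0,-0.02,0]
    - [0,0,0,-0.007,0]
    - [0,0,0,0,0]

```text
clock: 31.45
position: [0.5388, -0.3252, 0.1035]
ee_rot: [0.315, 0.633, -0.315, 0.632]
ft_force: [1.7, -3.3, -1.5]
grip_width: 0.45
```

```bash
python3 -c "from h import *; prof()"
```

```text
t 31.45 tcp [ 0.5388 -0.3252  0.1035] x [-0.002  0.001 -1.   ] jawyaw 37.0 F [ 1.7 -3.3 -1.5] g 38.4 j7 [ 0.99  0.53 -0.69  1.56  0.36  1.17  0.87]
tcp rack [-0.025  -0.001   0.1035]
scene 299 [(53, [-14.0, -12.0, -10.0]), (63, [-19.0, -16.0, -12.0]), (73, [-22.0, -18.0, -14.0]), (83, [-26.0, -21.0, -15.0]), (93, [-28.0, -24.0, -20.0]), (103, [-31.0, -26.0, -22.0]), (113, [-33.0, -29.0, -26.0]), (123, [-48.0, -33.0, -28.0]), (133, [-38.0, -33.0, -29.0])]
wrist 5109 [(53, [-39.0, -39.0, -38.0]), (63, [-41.0, -40.0, -39.0]), (73, [-44.0, -42.0, -42.0]), (83, [-46.0, -45.0, -44.0]), (93, [-49.0, -48.0, -47.0]), (103, [-51.0, -50.0, -49.0]), (113, [-54.0, -53.0, -51.0]), (123, [-55.0, -52.0, -47.0]), (133, [-49.0, -42.0, -35.0])]
top 80 [(123, [-57.0, -51.0, -38.0]), (133, [-54.0, -44.0, -37.0])]
```

step_arm:
  increments:
    - [0,0.003,-0.004,0,0]
    - [0,0.003,-0.004,0,0]
    - [0,0.003,-0.004,0,0]
    - [0,0.003,-0.004,0,0]
    - [0,0,0,0,0]
  force: 20

```text
clock: 32.02
position: [0.552, -0.3412, 0.1055]
ee_rot: [0.316, 0.633, -0.315, 0.633]
ft_force: [-1.9, 3.0, 1.9]
grip_width: 0.453
```

```bash
python3 -c "from h import *; prof()"
```

```text
t 32.02 tcp [ 0.552  -0.3412  0.1055] x [-0.     0.001 -1.   ] jawyaw 37.0 F [-1.9  3.   1.9] g 38.7 j7 [ 0.98  0.57 -0.68  1.51  0.37  1.2   0.89]
tcp rack [-0.0042 -0.0002  0.1055]
scene 288 [(55, [-8.0, -5.0, -1.0]), (65, [-8.0, -5.0, -0.0]), (75, [-9.0, -6.0, -3.0]), (85, [-11.0, -6.0, -3.0]), (95, [-11.0, -8.0, -5.0]), (105, [-12.0, -8.0, -6.0]), (115, [-12.0, -9.0, -6.0]), (125, [-32.0, -12.0, -8.0]), (135, [-23.0, -14.0, -8.0])]
wrist 6323 [(55, [-28.0, -28.0, -28.0]), (65, [-30.0, -29.0, -29.0]), (75, [-31.0, -30.0, -29.0]), (85, [-32.0, -31.0, -30.0]), (95, [-33.0, -32.0, -31.0]), (105, [-33.0, -33.0, -32.0]), (115, [-34.0, -34.0, -33.0]), (125, [-35.0, -35.0, -33.0]), (135, [-34.0, -25.0, -15.0])]
top 118 [(55, [-43.0, -31.0, -30.0]), (65, [-32.0, -30.0, -29.0]), (75, [-33.0, -33.0, -31.0]), (85, [-35.0, -34.0, -32.0]), (95, [-36.0, -35.0, -34.0]), (105, [-36.0, -36.0, -35.0]), (115, [-37.0, -37.0, -35.0]), (125, [-38.0, -32.0, -20.0]), (135, [-35.0, -25.0, -18.0])]
```

step_arm:
  increments:
    - [0,0.001,-0.0015,-0.006,0]
    - [0,0,0,-0.006,0]
    - [0,0,0,-0.005,0]
    - [0,0,0,-0.002,0]
    - [0,0,0,0,0]

```text
clock: 32.58
position: [0.554, -0.3445, 0.0888]
ee_rot: [0.315, 0.631, -0.316, 0.635]
ft_force: [-2.0, -1.1, 16.2]
grip_width: 0.45
```

```bash
python3 -c "from h import *; prof()"
```

```text
t 32.58 tcp [ 0.554  -0.3445  0.0888] x [ 0.004 -0.004 -1.   ] jawyaw 36.9 F [-2.  -1.1 16.2] g 38.4 j7 [ 0.97  0.59 -0.67  1.52  0.39  1.16  0.88]
tcp rack [-0.0004 -0.0006  0.0888]
scene 229 [(58, [-6.0, -3.0, -1.0]), (68, [-7.0, -4.0, -0.0]), (78, [-8.0, -6.0, -2.0]), (88, [-8.0, -6.0, -3.0]), (98, [-10.0, -7.0, -4.0]), (108, [-21.0, -8.0, -4.0]), (118, [-27.0, -12.0, -6.0])]
wrist 6477 [(58, [-28.0, -28.0, -28.0]), (68, [-29.0, -29.0, -28.0]), (78, [-30.0, -29.0, -29.0]), (88, [-30.0, -30.0, -29.0]), (98, [-30.0, -30.0, -30.0]), (108, [-31.0, -31.0, -30.0]), (118, [-30.0, -21.0, -11.0])]
top 113 [(58, [-31.0, -31.0, -27.0]), (68, [-32.0, -31.0, -29.0]), (78, [-33.0, -32.0, -29.0]), (88, [-33.0, -33.0, -31.0]), (98, [-34.0, -33.0, -31.0]), (108, [-34.0, -26.0, -14.0]), (118, [-33.0, -24.0, -15.0])]
```

It stands on the slot floor, 3° from vertical. Releasing.

step_arm:
  increments:
    - [0.042,0,0,0.002,0]
    - [0.048,0,0,0,0]
    - [0.06,0,0,0,0]
    - [0.06,0,0,0,0]
    - [0.06,0,0,0.02,0]
    - [0.06,0,0,0.035,0]
    - [0.06,0,0,0.04,0]
    - [0.06,0,0,0.035,0]
    - [0.06,0,0,0,0]

```text
clock: 33.48
position: [0.5554, -0.3434, 0.2263]
ee_rot: [0.315, 0.629, -0.316, 0.636]
ft_force: [1.7, 0.2, 0.2]
grip_width: 0.699
```

```bash
python3 - <<'E'
from h import *
st(); 
for nm in("wrist","top"):
    W=cloud(camera(nm)).reshape(-1,3); W=rack(W[~np.isnan(W[:,0])])
    k=(abs(W[:,0])<.1)&(abs(W[:,1])<.07)&(W[:,2]>.07)&(W[:,2]<.125); Q=W[k]
    rep(nm,Q[Q[:,2]>.112]); 
    for z in (.075,.085,.095,.105): 
        q=Q[abs(Q[:,2]-z)<.005]; print(z,len(q),np.median(q,0).round(4) if len(q) else "")
w=cloud(camera("top"))
rep("case2",sel(.48,.66,.12,.21,.022,.031,w)); rep("handle",sel(.5,.66,-.06,.08,.045,.06,w)); rep("pad",sel(.6,.75,-.22,-.1,.235,.27,w))
E
```

```text
t 33.48 tcp [ 0.5554 -0.3434  0.2263] x [ 0.009 -0.005 -1.   ] jawyaw 37.0 F [1.7 0.2 0.2] g 59.7 j7 [ 0.99  0.48 -0.71  1.37  0.31  1.4   0.93]
wrist 1410 mean [-0.0146 -0.0013  0.1162] rect [-13.9  -1.4] [22.3 40.1] 0.0 pca 89.9 z [0.1146 0.1163 0.1174]
0.075 100 [-0.0251 -0.0026  0.075 ]
0.085 110 [-0.0252 -0.0003  0.085 ]
0.095 138 [-0.0248 -0.0016  0.0951]
0.105 119 [-0.0248 -0.0012  0.1061]
top 82 mean [-0.0172 -0.0036  0.116 ] rect [-16.5  -3.4] [39.4 22.2] 89.0 pca -85.0 z [0.113  0.1159 0.1197]
0.075 10 [-0.0272 -0.0011  0.0747]
0.085 10 [-0.0274 -0.006   0.0849]
0.095 14 [-0.0273 -0.0003  0.093 ]
0.105 17 [-0.0275 -0.0054  0.1077]
case2 353 mean [0.5743 0.1679 0.0254] rect [575.9 167.7] [ 39.4 108.3] 89.4 pca 179.2 z [0.0222 0.0251 0.0293]
handle 44 mean [0.5737 0.0148 0.0543] rect [574.5  14.7] [12.6 30.3] 88.1 pca 177.2 z [0.0477 0.0549 0.0589]
pad 161 mean [ 0.6652 -0.1585  0.2505] rect [ 666.9 -159.3] [26.  43.5] 8.2 pca 99.3 z [0.2394 0.2513 0.2556]
```

Case one stands upright in slot_1 (top at 116 mm, centred). On to case two, keeping well clear of the hanger.

step_arm:
  increments:
    - [0.06,-0.02,0.015,0.02,0]
    - [0.06,-0.025,0.03,0.015,0.04]
    - [0.06,-0.02,0.035,0.01,0.08]
    - [0.06,-0.005,0.04,0,0.09]
    - [0.06,0,0.04,0,0.09]
    - [0.06,0,0.04,0,0.09]
    - [0.06,0,0.04,0,0.09]
    - [0.06,0,0.04,0,0.09]
    - [0.06,0,0.04,0,0.09]
    - [0.06,0.003,0.04,0,0.09]
    - [0.06,0.008,0.04,0,0.09]
    - [0.06,0.01,0.04,-0.01,0.062]

```text
clock: 34.63
position: [0.5035, 0.0981, 0.2539]
ee_rot: [0.006, 0.707, -0.007, 0.708]
ft_force: [2.2, -1.6, 0.1]
grip_width: 0.703
```

step_arm:
  increments:
    - [0.06,0.01,0.038,-0.01,0]
    - [0.06,0.01,0.028,-0.015,0]
    - [0.06,0.01,0.008,-0.005,0]
    - [0.06,0,0,0,0]

```text
clock: 34.97
position: [0.5326, 0.1731, 0.2203]
ee_rot: [0.007, 0.709, -0.006, 0.705]
ft_force: [-1.2, -0.4, 0.7]
grip_width: 0.705
```

```bash
python3 - <<'E'
from h import *
st(); w=camera("wrist"); V=cloud(w)
rep("case2",sel(.45,.7,.1,.23,.0235,.0295,V)); rep("handle",sel(.5,.66,-.06,.08,.045,.06,V)); rep("rim",sel(.5,.66,.02,.25,.0105,.0135,V))
E
```

```text
t 34.97 tcp [0.5326 0.1731 0.2203] x [-0.005  0.002 -1.   ] jawyaw 88.9 F [-1.2 -0.4  0.7] g 60.2 j7 [ 0.49  0.39 -1.09  1.61  0.35  1.36  0.9 ]
case2 3497 mean [0.5767 0.169  0.0265] rect [579.3 168.9] [ 40.  109.3] 88.8 pca -1.2 z [0.0251 0.0265 0.0277]
handle 497 mean [0.5764 0.0178 0.0545] rect [578.   16.3] [30.2 14.4] 0.1 pca -0.8 z [0.0474 0.0557 0.0572]
rim 1766 mean [0.571  0.1297 0.0121] rect [581.3 134.1] [228.7 141.2] 88.5 pca 80.2 z [0.0108 0.0121 0.0132]
```

step_arm:
  increments:
    - [0.06,0.003,-0.003,-0.03,0]
    - [0.06,0,0,-0.04,0]
    - [0.06,0,0,-0.04,0]
    - [0.06,0,0,-0.04,0]
    - [0.06,0,0,-0.035,0]
    - [0.06,0,0,-0.02,0]
    - [0.06,0,0,-0.006,0]
    - [0,0,0,0,0]
    - [0,0,0,0,0]
    - [0,0,0,0,0]
    - [0,0,0,0,0]
  force: 20

```text
clock: 35.93
position: [0.5375, 0.1675, 0.0142]
ee_rot: [0.008, 0.706, -0.008, 0.708]
ft_force: [-0.1, 0.5, -0.7]
grip_width: 0.461
```

step_arm:
  increments:
    - [0,0,0,0.01,0]
    - [0,0,0,0.025,0]
    - [0,0,0,0.025,0]
    - [0,0,0,0.008,0]
    - [0,0,0,0,0]
    - [0.0398,0,0,0,0]
    - [0.0399,0,0,0,0]
    - [0.0399,0,0,0,0]
    - [0.04,0,0,0,0]
    - [0,0,0,0,0]
    - [0,0,0,0,0]

```text
clock: 36.85
position: [0.5363, 0.1676, 0.0803]
ee_rot: [0.008, 0.707, -0.008, 0.707]
ft_force: [-0.5, -0.5, -1.0]
grip_width: 0.46
```

```bash
python3 - <<'E'
from h import *
o,M=st(); tilt(o["position"],-1)
E
```

```text
t 36.85 tcp [0.5363 0.1676 0.0803] x [-0.001  0.    -1.   ] jawyaw 88.7 F [-0.5 -0.5 -1. ] g 39.3 j7 [ 0.42  0.53 -1.    1.76  0.49  1.13  0.81]
scene 239 [(0, [0.088, 0.107]), (10, [0.076, 0.099]), (20, [0.081, 0.111]), (30, [0.079, 0.085]), (40, [0.075, 0.085]), (50, [0.072, 0.079]), (60, [0.071, 0.076]), (70, [0.064, 0.073]), (80, [0.064, 0.071]), (90, [0.043, 0.067]), (100, [0.049, 0.064])]
top 0 []
wrist 8824 [(-10, [0.077, 0.095]), (0, [0.091, 0.094]), (10, [0.089, 0.091]), (20, [0.086, 0.088]), (30, [0.083, 0.085]), (40, [0.08, 0.082]), (50, [0.077, 0.08]), (60, [0.074, 0.077]), (70, [0.071, 0.074]), (80, [0.07, 0.071])]
```

Tilted 16°. I carry it to the outer wall as before.

step_arm:
  increments:
    - [0,-0.004,0,0.015,0]
    - [0,-0.01,-0.01,0.025,0]
    - [0,-0.014,-0.02,0.025,-0.06]
    - [0,-0.014,-0.03,0.012,-0.09]
    - [0,-0.012,-0.036,0,-0.09]
    - [0,-0.01,-0.038,0,-0.09]
    - [0,-0.008,-0.038,0,-0.09]
    - [0,-0.008,-0.038,0,-0.09]
    - [0,-0.006,-0.038,0,-0.09]
    - [0,-0.006,-0.036,0,-0.09]
    - [0,-0.005,-0.03,0,-0.09]
    - [0,-0.003,-0.025,0,-0.09]
  force: 45

```text
clock: 38.0
position: [0.4354, -0.1741, 0.1578]
ee_rot: [0.307, 0.637, -0.308, 0.637]
ft_force: [0.3, 0.7, -1.2]
grip_width: 0.452
```

step_arm:
  increments:
    - [0,0,-0.014,0,-0.032]
    - [0,0,-0.003,0,0]
    - [0,0,0,0,0]

```text
clock: 38.25
position: [0.4367, -0.1881, 0.1576]
ee_rot: [0.315, 0.633, -0.315, 0.633]
ft_force: [0.7, -0.3, -1.1]
grip_width: 0.448
```

```bash
python3 - <<'E'
from h import *
o,M=st(); print("rack",rack(o["position"][None]).round(4)); tilt(o["position"],-53)
E
```

```text
t 38.25 tcp [ 0.4367 -0.1881  0.1576] x [ 0.     0.001 -1.   ] jawyaw 37.1 F [ 0.7 -0.3 -1.1] g 38.2 j7 [ 1.13  0.14 -0.86  1.9   0.11  1.15  0.87]
rack [[-0.1959  0.0006  0.1576]]
scene 410 [(0, [0.165, 0.172]), (10, [0.162, 0.169]), (20, [0.16, 0.166]), (30, [0.157, 0.163]), (40, [0.155, 0.161]), (50, [0.15, 0.158]), (60, [0.146, 0.155]), (70, [0.145, 0.153]), (80, [0.143, 0.148]), (90, [0.121, 0.146]), (100, [0.125, 0.143])]
top 7 []
wrist 8819 [(-10, [0.156, 0.172]), (0, [0.168, 0.171]), (10, [0.165, 0.168]), (20, [0.163, 0.165]), (30, [0.16, 0.162]), (40, [0.157, 0.16]), (50, [0.154, 0.156]), (60, [0.151, 0.154]), (70, [0.148, 0.151]), (80, [0.146, 0.148])]
```

step_arm:
  increments:
    - [0,0,0,-0.025,0]
    - [0,0,0,-0.035,0]
    - [0,0,0,-0.03,0]
    - [0,0,0,-0.015,0]
    - [0,0,0,-0.004,0]
    - [0,0.003,-0.004,0,0]
    - [0,0.003,-0.004,0,0]
    - [0,0.003,-0.004,0.002,0]
    - [0,0.002,-0.003,0.005,0]
    - [0,0.002,-0.003,0.005,0]
    - [0,0.002,-0.003,0.005,0]
    - [0,0,0,0,0]
  force: 20

```text
clock: 39.4
position: [0.4508, -0.2082, 0.0668]
ee_rot: [0.316, 0.634, -0.315, 0.632]
ft_force: [-6.5, 8.9, 0.1]
grip_width: 0.45
```

```bash
python3 - <<'E'
from h import *
o,M=st(); print("rack",rack(o["position"][None]).round(4)); tilt(o["position"],-53)
E
```

```text
t 39.4 tcp [ 0.4508 -0.2082  0.0668] x [-0.003  0.002 -1.   ] jawyaw 37.0 F [-6.5  8.9  0.1] g 38.5 j7 [ 1.06  0.33 -0.81  1.94  0.28  1.    0.77]
rack [[-0.1714 -0.0003  0.0668]]
scene 335 [(-10, [0.077, 0.079]), (0, [0.073, 0.082]), (10, [0.068, 0.077]), (20, [0.064, 0.073]), (30, [0.058, 0.068]), (40, [0.056, 0.064]), (50, [0.049, 0.059]), (60, [0.046, 0.054]), (70, [0.039, 0.051]), (80, [0.039, 0.045]), (90, [0.041, 0.05]), (100, [0.037, 0.051])]
top 30 [(-20, [0.06, 0.071])]
wrist 9075 [(-20, [0.063, 0.07]), (-10, [0.075, 0.082]), (0, [0.076, 0.079]), (10, [0.071, 0.074]), (20, [0.067, 0.07]), (30, [0.062, 0.065]), (40, [0.057, 0.061]), (50, [0.053, 0.057]), (60, [0.048, 0.052]), (70, [0.043, 0.046]), (80, [0.039, 0.042]), (90, [0.036, 0.044])]
```

step_arm:
  increments:
    - [0,0.003,-0.004,0.002,0]
    - [0,0.003,-0.004,0.004,0]
    - [0,0.003,-0.004,0.005,0]
    - [0,0.003,-0.004,0.005,0]
    - [0,0.003,-0.004,0.005,0]
    - [0,0,0,0,0]

```text
clock: 40.05
position: [0.4674, -0.2293, 0.0886]
ee_rot: [0.316, 0.633, -0.315, 0.633]
ft_force: [-4.0, 6.0, 2.7]
grip_width: 0.451
```

```bash
python3 - <<'E'
from h import *
o,M=st(); print("rack",rack(o["position"][None]).round(4)); tilt(o["position"],-53)
E
```

```text
t 40.05 tcp [ 0.4674 -0.2293  0.0886] x [ 0.001  0.    -1.   ] jawyaw 37.0 F [-4.   6.   2.7] g 38.5 j7 [ 1.06  0.34 -0.8   1.87  0.28  1.05  0.8 ]
rack [[-0.1446  0.0002  0.0886]]
scene 387 [(-10, [0.096, 0.109]), (0, [0.088, 0.101]), (10, [0.078, 0.09]), (20, [0.069, 0.082]), (30, [0.057, 0.072]), (40, [0.05, 0.061]), (50, [0.038, 0.053]), (70, [0.036, 0.05])]
top 68 [(-20, [0.099, 0.109])]
wrist 8151 [(-20, [0.101, 0.108]), (-10, [0.099, 0.106]), (0, [0.09, 0.097]), (10, [0.081, 0.087]), (20, [0.071, 0.077]), (30, [0.061, 0.068]), (40, [0.052, 0.058]), (50, [0.041, 0.047]), (60, [0.036, 0.051]), (70, [0.05, 0.052]), (100, [0.035, 0.051])]
```

step_arm:
  increments:
    - [0,0.003,-0.004,0.006,0]
    - [0,0.003,-0.004,0.006,0]
    - [0,0.003,-0.004,0.006,0]
    - [0,0.0033,-0.0044,0.005,0]
    - [0,0.0033,-0.0044,0.004,0]
    - [0,0.0033,-0.0044,0.004,0]
    - [0,0.0033,-0.0044,0.003,0]
    - [0,0.0033,-0.0044,0.002,0]
    - [0,0.003,-0.004,0.002,0]
    - [0,0.003,-0.004,0.001,0]
    - [0,0.002,-0.003,0.0,0]
    - [0,0,0,0,0]

```text
clock: 41.2
position: [0.5005, -0.275, 0.1258]
ee_rot: [0.316, 0.633, -0.315, 0.633]
ft_force: [-1.5, 2.3, 0.1]
grip_width: 0.45
```

step_arm:
  increments:
    - [0,0,0,0.015,0]
    - [0,0,0,0.025,0]
    - [0,0,0,0.01,0]
    - [0,0,0,0,0]
  force: 45

```text
clock: 41.53
position: [0.5015, -0.2751, 0.1783]
ee_rot: [0.315, 0.631, -0.316, 0.635]
ft_force: [-0.2, 0.2, -1.1]
grip_width: 0.439
```

```bash
python3 -c "from h import *; prof()"
```

```text
t 41.53 tcp [ 0.5015 -0.2751  0.1783] x [ 0.004 -0.003 -1.   ] jawyaw 37.0 F [-0.2  0.2 -1.1] g 37.5 j7 [ 1.07  0.35 -0.79  1.65  0.26  1.25  0.88]
tcp rack [-0.0874 -0.0004  0.1783]
scene 399 [(98, [-80.0, -74.0, -71.0]), (108, [-79.0, -75.0, -69.0]), (118, [-81.0, -78.0, -74.0]), (128, [-84.0, -80.0, -77.0]), (138, [-86.0, -83.0, -79.0]), (148, [-88.0, -85.0, -81.0]), (158, [-91.0, -87.0, -84.0]), (168, [-95.0, -89.0, -86.0]), (178, [-96.0, -93.0, -88.0]), (188, [-99.0, -95.0, -92.0]), (198, [-112.0, -99.0, -94.0])]
wrist 5259 [(98, [-99.0, -99.0, -98.0]), (108, [-102.0, -101.0, -100.0]), (118, [-104.0, -104.0, -102.0]), (128, [-107.0, -106.0, -105.0]), (138, [-109.0, -108.0, -107.0]), (148, [-111.0, -110.0, -109.0]), (158, [-113.0, -113.0, -112.0]), (168, [-116.0, -115.0, -114.0]), (178, [-119.0, -118.0, -117.0]), (188, [-121.0, -120.0, -119.0]), (198, [-121.0, -112.0, -102.0])]
top 91 [(188, [-121.0, -119.0, -107.0]), (198, [-120.0, -112.0, -103.0]), (208, [-117.0, -105.0, -101.0])]
```

Upright to 14°. I choose slot_3, so that case one is not brushed: up over it, across, then part way in.

step_arm:
  increments:
    - [0,0,0,0.015,0]
    - [0,0.004,-0.0055,0.02,0]
    - [0,0.01,-0.0135,0.005,0]
    - [0,0.015,-0.02,0,0]
    - [0,0.0165,-0.0216,0,0]
    - [0,0.0165,-0.0216,0,0]
    - [0,0.0145,-0.019,0,0]
    - [0,0.009,-0.012,0,0]
    - [0,0.003,-0.004,0,0]
    - [0,0,0,0,0]

```text
clock: 42.52
position: [0.5884, -0.3919, 0.2135]
ee_rot: [0.316, 0.634, -0.315, 0.632]
ft_force: [-0.1, 0.3, -0.8]
grip_width: 0.44
```

```bash
python3 -c "from h import *; prof()"
```

```text
t 42.52 tcp [ 0.5884 -0.3919  0.2135] x [-0.002  0.002 -1.   ] jawyaw 37.0 F [-0.1  0.3 -0.8] g 37.5 j7 [ 0.96  0.62 -0.71  1.2   0.39  1.46  0.95]
tcp rack [ 0.0581 -0.0018  0.2135]
scene 486 [(133, [69.0, 72.0, 73.0]), (143, [66.0, 69.0, 73.0]), (153, [63.0, 67.0, 70.0]), (163, [62.0, 64.0, 68.0]), (173, [59.0, 63.0, 67.0]), (183, [56.0, 61.0, 64.0]), (193, [55.0, 58.0, 61.0]), (203, [53.0, 55.0, 59.0]), (213, [50.0, 53.0, 57.0]), (223, [48.0, 51.0, 54.0]), (233, [32.0, 46.0, 51.0]), (243, [42.0, 43.0, 46.0])]
wrist 5244 [(133, [46.0, 46.0, 46.0]), (143, [44.0, 44.0, 45.0]), (153, [41.0, 43.0, 43.0]), (163, [39.0, 40.0, 41.0]), (173, [37.0, 38.0, 38.0]), (183, [34.0, 35.0, 36.0]), (193, [32.0, 33.0, 34.0]), (203, [30.0, 31.0, 32.0]), (213, [27.0, 28.0, 29.0]), (223, [25.0, 26.0, 27.0]), (233, [24.0, 31.0, 39.0]), (243, [36.0, 41.0, 44.0])]
top 140 [(143, [41.0, 42.0, 43.0]), (153, [39.0, 41.0, 41.0]), (163, [37.0, 37.0, 38.0]), (173, [33.0, 34.0, 35.0]), (193, [30.0, 31.0, 32.0]), (203, [28.0, 29.0, 30.0]), (213, [26.0, 26.0, 28.0]), (223, [23.0, 24.0, 25.0]), (233, [23.0, 30.0, 41.0]), (243, [29.0, 37.0, 42.0])]
```

step_arm:
  increments:
    - [0,0.0012,-0.0016,-0.02,0]
    - [0,0,0,-0.03,0]
    - [0,0,0,-0.025,0]
    - [0,0,0,-0.018,0]
    - [0,0,0,-0.01,0]
    - [0,0,0,0,0]

```text
clock: 43.17
position: [0.5884, -0.3923, 0.1107]
ee_rot: [0.315, 0.634, -0.315, 0.632]
ft_force: [-0.1, 0.3, -0.6]
grip_width: 0.436
```

```bash
python3 -c "from h import *; prof()"
```

```text
t 43.17 tcp [ 0.5884 -0.3923  0.1107] x [-0.003  0.001 -1.   ] jawyaw 37.0 F [-0.1  0.3 -0.6] g 37.2 j7 [ 0.96  0.69 -0.68  1.32  0.43  1.28  0.92]
tcp rack [ 0.0584 -0.0021  0.1107]
scene 341 [(60, [62.0, 66.0, 68.0]), (70, [60.0, 63.0, 66.0]), (80, [57.0, 61.0, 64.0]), (90, [55.0, 59.0, 63.0]), (100, [54.0, 57.0, 59.0]), (110, [51.0, 54.0, 57.0]), (120, [48.0, 51.0, 54.0]), (130, [31.0, 47.0, 51.0]), (140, [42.0, 48.0, 49.0])]
wrist 5106 [(60, [41.0, 42.0, 43.0]), (70, [39.0, 40.0, 40.0]), (80, [37.0, 38.0, 39.0]), (90, [34.0, 35.0, 36.0]), (100, [32.0, 33.0, 34.0]), (110, [30.0, 31.0, 32.0]), (120, [27.0, 29.0, 30.0]), (130, [26.0, 30.0, 37.0]), (140, [34.0, 41.0, 46.0])]
top 105 [(70, [37.0, 37.0, 39.0]), (90, [33.0, 34.0, 34.0]), (110, [28.0, 29.0, 31.0]), (120, [27.0, 27.0, 28.0]), (130, [24.0, 32.0, 44.0]), (140, [26.0, 38.0, 44.0])]
```

Inside the slot without contact. Now upright by pushing towards rack +x.

step_arm:
  increments:
    - [0,0.003,-0.004,0,0]
    - [0,0.003,-0.004,0,0]
    - [0,0.003,-0.004,0,0]
    - [0,0.003,-0.004,0,0]
    - [0,0.003,-0.004,0,0]
    - [0,0,0,0,0]
  force: 20

```text
clock: 43.82
position: [0.605, -0.4139, 0.1124]
ee_rot: [0.316, 0.633, -0.316, 0.633]
ft_force: [-1.5, 2.2, 0.5]
grip_width: 0.438
```

```bash
python3 -c "from h import *; prof()"
```

```text
t 43.82 tcp [ 0.605  -0.4139  0.1124] x [ 0.  0. -1.] jawyaw 37.0 F [-1.5  2.2  0.5] g 37.4 j7 [ 0.94  0.74 -0.67  1.23  0.45  1.31  0.94]
tcp rack [ 0.0857 -0.0018  0.1124]
scene 307 [(52, [76.0, 78.0, 80.0]), (62, [76.0, 79.0, 81.0]), (72, [76.0, 79.0, 82.0]), (82, [75.0, 78.0, 81.0]), (92, [75.0, 78.0, 80.0]), (102, [76.0, 78.0, 80.0]), (112, [75.0, 77.0, 80.0]), (122, [74.0, 77.0, 79.0]), (132, [61.0, 75.0, 79.0]), (142, [59.0, 69.0, 78.0])]
wrist 6880 [(52, [55.0, 55.0, 55.0]), (62, [54.0, 55.0, 55.0]), (72, [54.0, 54.0, 55.0]), (82, [54.0, 54.0, 54.0]), (92, [54.0, 54.0, 54.0]), (102, [53.0, 54.0, 54.0]), (112, [53.0, 53.0, 54.0]), (122, [53.0, 53.0, 53.0]), (132, [53.0, 53.0, 58.0]), (142, [54.0, 63.0, 73.0])]
top 153 [(62, [52.0, 53.0, 54.0]), (72, [50.0, 51.0, 53.0]), (82, [51.0, 52.0, 53.0]), (92, [51.0, 52.0, 53.0]), (102, [51.0, 52.0, 54.0]), (112, [49.0, 50.0, 53.0]), (122, [49.0, 51.0, 52.0]), (132, [50.0, 59.0, 72.0]), (142, [50.0, 60.0, 69.0])]
```

step_arm:
  increments:
    - [0,-0.002,0.0027,0,0]
    - [0,0,0,-0.008,0]
    - [0,0,0,-0.008,0]
    - [0,0,0,-0.006,0]
    - [0,0,0,-0.003,0]
    - [0,0,0,0,0]

```text
clock: 44.47
position: [0.6045, -0.4117, 0.0899]
ee_rot: [0.316, 0.631, -0.316, 0.635]
ft_force: [0.5, -0.1, 12.3]
grip_width: 0.44
```

```bash
python3 -c "from h import *; prof()"
```

```text
t 44.47 tcp [ 0.6045 -0.4117  0.0899] x [ 0.005 -0.003 -1.   ] jawyaw 37.0 F [ 0.5 -0.1 12.3] g 37.5 j7 [ 0.94  0.75 -0.66  1.27  0.46  1.27  0.93]
tcp rack [ 0.0837 -0.001   0.0899]
scene 227 [(59, [74.0, 77.0, 81.0]), (69, [75.0, 77.0, 81.0]), (79, [74.0, 77.0, 79.0]), (89, [73.0, 76.0, 78.0]), (99, [74.0, 76.0, 78.0]), (109, [59.0, 74.0, 77.0]), (119, [60.0, 70.0, 77.0])]
wrist 6419 [(59, [53.0, 53.0, 53.0]), (69, [52.0, 53.0, 53.0]), (79, [52.0, 52.0, 53.0]), (89, [51.0, 52.0, 52.0]), (99, [51.0, 51.0, 52.0]), (109, [50.0, 51.0, 51.0]), (119, [52.0, 61.0, 71.0])]
top 128 [(59, [49.0, 50.0, 52.0]), (69, [49.0, 51.0, 51.0]), (79, [48.0, 50.0, 51.0]), (89, [49.0, 50.0, 51.0]), (99, [48.0, 49.0, 50.0]), (109, [48.0, 52.0, 70.0]), (119, [49.0, 58.0, 68.0])]
```

step_arm:
  increments:
    - [0.042,0,0,0.002,0]
    - [0.048,0,0,0,0]
    - [0.06,0,0,0,0]
    - [0.06,0,0,0,0]
    - [0.06,0,0,0.02,0]
    - [0.06,0,0,0.035,0]
    - [0.06,0,0,0.04,0]
    - [0.06,-0.01,0.01,0.035,0]
    - [0.06,-0.02,0.015,0.03,0]
    - [0.06,-0.03,0.015,0.02,0]
    - [0.06,-0.03,0.02,0,-0.05]

```text
clock: 45.53
position: [0.5135, -0.3506, 0.2736]
ee_rot: [0.331, 0.623, -0.331, 0.627]
ft_force: [-0.1, -0.5, 1.6]
grip_width: 0.706
```

```bash
python3 - <<'E'
from h import *
st(); 
for nm in("wrist","top"):
    V=cloud(camera(nm)); W=V.reshape(-1,3); W=rack(W[~np.isnan(W[:,0])])
    Q=W[(abs(W[:,0])<.1)&(abs(W[:,1])<.07)&(W[:,2]>.11)&(W[:,2]<.125)]
    rep(nm+"A",Q[Q[:,0]<.02]); rep(nm+"B",Q[Q[:,0]>.02])
rep("casesleft",sel(.48,.66,.02,.26,.02,.031,V)); rep("handle",sel(.4,.7,-.08,.1,.045,.06,V)); rep("rim",sel(.45,.7,.0,.27,.0095,.0145,V)); rep("pad",sel(.6,.75,-.22,-.1,.235,.27,V)); rep("roof",sel(.46,.74,.22,.55,.056,.062,V))
E
```

```text
t 45.53 tcp [ 0.5135 -0.3506  0.2736] x [ 0.005 -0.003 -1.   ] jawyaw 34.2 F [-0.1 -0.5  1.6] g 60.3 j7 [ 1.09  0.4  -0.76  1.38  0.27  1.46  0.94]
wristA 1006 mean [-0.0149 -0.0014  0.1161] rect [-13.8  -1.3] [40.2 22.5] 90.0 pca -90.0 z [0.114  0.1163 0.1175]
wristB 845 mean [ 0.0645 -0.0029  0.1159] rect [65.8 -2.8] [22.3 40.2] 0.2 pca -90.2 z [0.1126 0.1163 0.1175]
topA 97 mean [-0.0173 -0.0036  0.1151] rect [-17.2  -3.4] [23.3 39.9] 1.8 pca -88.0 z [0.1112 0.1145 0.1192]
topB 2
casesleft 2
handle 40 mean [0.5743 0.0131 0.0539] rect [574.1  13.1] [ 9.4 28.1] 88.1 pca 177.6 z [0.048  0.0539 0.059 ]
rim 215 mean [0.5858 0.1451 0.0115] rect [590.8 143.1] [184.8 268.9] 6.8 pca -88.6 z [0.0096 0.0113 0.0141]
pad 156 mean [ 0.6654 -0.1585  0.2508] rect [ 666.5 -159.2] [26.1 43.8] 3.8 pca 98.0 z [0.2403 0.2515 0.2562]
roof 1739 mean [0.5753 0.3579 0.0585] rect [587.9 371.2] [199.5 193.2] 87.7 pca 134.4 z [0.0563 0.0583 0.0613]
```

Both cases stand (tops at 116 mm). Back to the tray handle.

step_arm:
  increments:
    - [0.06,-0.01,0.02,0,-0.05]
    - [0.06,-0.01,0.035,0,-0.06]
    - [0.06,-0.003,0.04,0,-0.06]
    - [0.06,0,0.04,0,-0.06]
    - [0.06,0,0.04,0,-0.06]
    - [0.06,0,0.04,0,-0.06]
    - [0.06,0.005,0.04,0,-0.06]
    - [0.06,0.015,0.035,0,-0.06]
    - [0.06,0.02,0.03,0,-0.06]
    - [0.06,0.022,0.025,-0.01,-0.06]
    - [0.06,0.02,0.018,-0.02,-0.033]
    - [0.06,0.005,0.004,-0.01,0]

```text
clock: 46.63
position: [0.578, 0.0206, 0.2274]
ee_rot: [0.507, 0.495, -0.506, 0.493]
ft_force: [-0.1, 0.0, 0.0]
grip_width: 0.704
```

step_arm:
  increments:
    - [0.06,0,0,0,0]
    - [0.06,0,0,0,0]

```text
clock: 46.8
position: [0.5763, 0.0162, 0.2291]
ee_rot: [-0.506, -0.494, 0.507, -0.493]
ft_force: [1.1, -0.5, 0.1]
grip_width: 0.705
```

```bash
python3 - <<'E'
from h import *
st(); w=camera("wrist"); V=cloud(w); save(w,"w14.png")
rep("handle",sel(.5,.66,-.06,.1,.045,.06,V)); rep("rim",sel(.48,.68,.02,.245,.0105,.0135,V)); rep("roof",sel(.46,.74,.25,.55,.056,.062,V))
E
```

```text
t 46.8 tcp [0.5763 0.0162 0.2291] x [-0.002  0.001 -1.   ] jawyaw -1.5 F [ 1.1 -0.5  0.1] g 60.2 j7 [ 0.62  0.36 -0.9   1.56  0.28  1.37 -0.34]
handle 467 mean [0.5793 0.0161 0.0552] rect [579.4  15.1] [13.8 28.7] 88.9 pca -1.7 z [0.0479 0.056  0.0572]
rim 1686 mean [0.5816 0.1006 0.0122] rect [581.1 103. ] [165.9 141.1] 88.6 pca 1.4 z [0.0108 0.0123 0.0133]
roof 0
```

View pics/w14.png

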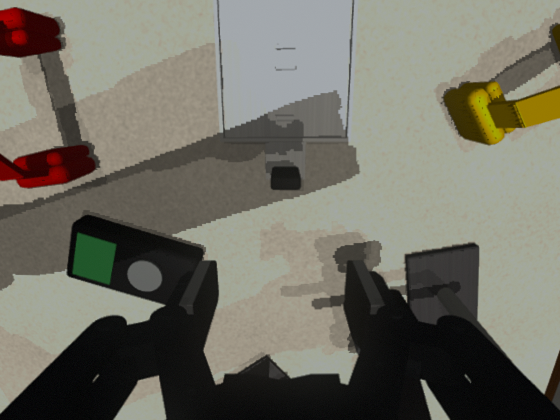

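The tray at (285,70) px is empty and undisturbed; the handle is at (286,178). Gripping it.

step_arm:
  increments:
    - [0.06,0.003,-0.0005,-0.03,0]
    - [0.06,0,0,-0.04,0]
    - [0.06,0,0,-0.04,0]
    - [0.06,0,0,-0.04,0]
    - [0.06,0,0,-0.03,0]
    - [0.06,0,0,-0.018,0]
    - [0.06,0,0,-0.004,0]
    - [0,0,0,0,0]
    - [0,0,0,0,0]
    - [0,0,0,0,0]
    - [0,0,0,0,0]
    - [0,0,0,0,0]
  force: 60

```text
clock: 47.85
position: [0.5811, 0.0155, 0.0302]
ee_rot: [0.507, 0.492, -0.506, 0.494]
ft_force: [-0.7, -1.5, 7.0]
grip_width: 0.338
```

step_arm:
  increments:
    - [0,0,0.004,0,0]
    - [0,0.0004,0.01,0,-0.004]
    - [0,0.0006,0.014,0,-0.004]
    - [0,0.0007,0.016,0,-0.004]
    - [0,0.0007,0.016,0,-0.004]
    - [0,0.0007,0.016,0,0]
    - [0,0.0007,0.016,0,0]
    - [0,0.0007,0.016,0,0]
    - [0,0.0007,0.016,0,0]
    - [0,0.0005,0.01,0,0]
    - [0,0,0,0,0]

```text
clock: 48.77
position: [0.5868, 0.152, 0.0302]
ee_rot: [0.512, 0.489, -0.509, 0.49]
ft_force: [0.5, 2.9, 7.3]
grip_width: 0.341
```

step_arm:
  increments:
    - [0,0,0.01,0,0]
    - [0,0,0.014,0,0]
    - [0,0,0.014,0,0]
    - [0,0,0.012,0,0]
    - [0,0,0.008,0,0]
    - [0,0,0.005,0,0]
    - [0,0,0,0,0]

```text
clock: 49.35
position: [0.5875, 0.2118, 0.0302]
ee_rot: [0.512, 0.487, -0.51, 0.49]
ft_force: [0.3, -4.9, 10.3]
grip_width: 0.34
```

```bash
python3 - <<'E'
from h import *
st(); w=camera("wrist"); V=cloud(w)
r=sel(.46,.74,.22,.55,.056,.062,V); rep("roof",r); rep("rim",sel(.48,.7,.2,.29,.0105,.0135,V))
E
```

```text
t 49.35 tcp [0.5875 0.2118 0.0302] x [ 0.004 -0.002 -1.   ] jawyaw -2.6 F [ 0.3 -4.9 10.3] g 29.0 j7 [ 0.17  0.65 -0.8   1.63  0.52  1.08 -0.81]
roof 86355 mean [0.5896 0.2979 0.0585] rect [588.1 271.8] [104.2 194.2] 87.5 pca -2.4 z [0.0574 0.0585 0.0596]
rim 3176 mean [0.588  0.2488 0.0123] rect [586.8 239.8] [ 49.6 182.3] 87.4 pca -2.4 z [0.0109 0.0123 0.0133]
```

step_arm:
  increments:
    - [0,0,0.003,0,0]
    - [0,0,0.003,0,0]
    - [0,0,0.002,0,0]
    - [0,0,0,0,0]
    - [0,0,0,0,0]

```text
clock: 49.82
position: [0.5879, 0.2179, 0.0302]
ee_rot: [0.512, 0.487, -0.511, 0.49]
ft_force: [0.5, -9.7, 12.5]
grip_width: 0.336
```

step_arm:
  increments:
    - [0.04,0,0,0,0]
    - [0.06,0,0,0,0]
    - [0.06,0,0,0,0]
    - [0.06,0,0,0,0]
    - [0.06,0,0,0.02,0]
    - [0.06,0,0,0.035,0]
    - [0.06,0,0,0.04,0]
    - [0.06,0,-0.02,0.04,0]
    - [0.06,0,-0.03,0.04,0]
    - [0.06,0,-0.03,0.04,0]
    - [0.06,0,0,0,0]

```text
clock: 50.73
position: [0.5887, 0.1482, 0.2333]
ee_rot: [0.514, 0.485, -0.51, 0.49]
ft_force: [0.5, -0.8, 0.1]
grip_width: 0.702
```

```bash
python3 - <<'E'
from h import *
st(); w=camera("wrist"); V=cloud(w); t=camera("top"); T=cloud(t); s=camera("scene")
for n,v in(("W",V),("T",T)):
    rep(n+"handle",sel(.5,.66,.12,.26,.045,.06,v)); rep(n+"roof",sel(.46,.74,.22,.55,.056,.062,v)); rep(n+"pad",sel(.6,.75,-.22,-.1,.235,.27,v))
for q in("mug","meter"):
    d=regions_of(t,q)[0]; P=T[d["region"]]; print(q,d["p"],np.nanmedian(P,0).round(3),np.nanpercentile(P,[2,98],axis=0).round(3).tolist())
W=rack(T.reshape(-1,3)[~np.isnan(T.reshape(-1,3)[:,0])]); Q=W[(abs(W[:,0])<.1)&(abs(W[:,1])<.07)&(W[:,2]>.11)&(W[:,2]<.125)]
rep("A",Q[Q[:,0]<.02]); rep("B",Q[Q[:,0]>.02])
c=np.hstack([cv2.resize(t["color"][90:320,60:450],(400,300)),cv2.resize(s["color"][120:330,130:440],(400,300))]); cv2.imwrite("pics/f.png",c[...,::-1])
E
```

```text
t 50.73 tcp [0.5887 0.1482 0.2333] x [ 0.009 -0.001 -1.   ] jawyaw -2.8 F [ 0.5 -0.8  0.1] g 59.9 j7 [ 0.36  0.42 -0.9   1.48  0.33  1.39 -0.6 ]
Whandle 514 mean [0.5854 0.2178 0.0559] rect [549.2 230.9] [ 20.7 111.3] 69.4 pca -19.8 z [0.0536 0.0562 0.0576]
Wroof 10082 mean [0.5881 0.2897 0.0585] rect [587.5 264. ] [ 89.2 194.1] 87.2 pca -2.6 z [0.0571 0.0585 0.0598]
Wpad 0
Thandle 33 mean [0.58   0.2164 0.0534] rect [581.5 215.5] [27.4 11.9] 1.7 pca -168.6 z [0.0464 0.0545 0.0583]
Troof 1789 mean [0.5726 0.358  0.0584] rect [587.2 345.5] [250.9 192.5] 88.1 pca -50.1 z [0.0562 0.0582 0.0613]
Tpad 160 mean [ 0.6652 -0.1585  0.2505] rect [ 666.9 -159.3] [25.8 44.2] 10.3 pca 98.3 z [0.2399 0.2509 0.2567]
mug 0.83 [0.356 0.305 0.014] [[0.32, 0.252, -0.003], [0.39, 0.334, 0.093]]
meter 0.55 [ 0.433 -0.109  0.034] [[0.38, -0.143, 0.023], [0.468, -0.074, 0.042]]
A 95 mean [-0.017  -0.0036  0.1154] rect [-17.4  -3.6] [39.9 23.6] 89.9 pca -92.0 z [0.1119 0.1155 0.1196]
B 96 mean [ 0.0634 -0.0053  0.1148] rect [64.2 -5.8] [24.5 38.6] 2.3 pca -91.5 z [0.111  0.1149 0.1187]
```

View pics/f.png

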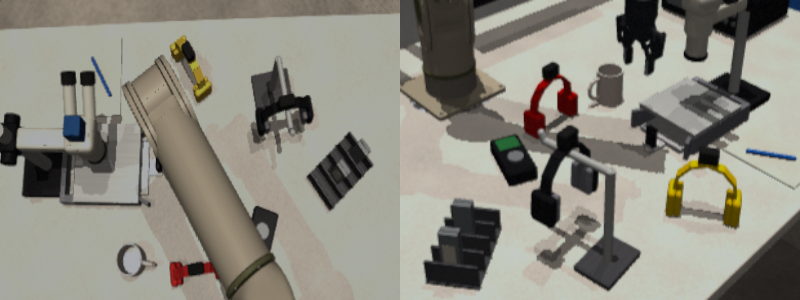

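Everything is as asked: the headset hangs, two cases stand at (462,220) and (450,245) px of the right panel, and the tray is home. A last meter check from the scene camera, then hand in.

```bash
python3 - <<'E'
from h import *
s=camera("scene"); S=cloud(s)
for q in("meter","mug"):
    d=regions_of(s,q)[0]; P=S[d["region"]]; print(q,d["p"],d["centre"],np.nanmedian(P,0).round(3))
st(); print(ticket.hand_in())
E
```

```text
meter 0.76 [232.0, 218.5] [ 0.424 -0.102  0.032]
mug 0.93 [183.0, 291.4] [0.372 0.276 0.056]
t 51.13 tcp [0.5847 0.1532 0.2255] x [-0.002  0.    -1.   ] jawyaw -2.4 F [0.5 0.2 0.3] g 60.0 j7 [ 0.35  0.43 -0.9   1.49  0.34  1.39 -0.61]
the job is handed in; nothing more can be done
None
```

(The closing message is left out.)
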